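# Push the loose base up out of a cake ring and stow it

## Task

Pull the stand's lifter up by its black grip so that it pushes the loose base up clear of the cake ring, then pick the base off the lifter from above and set it down gently, flat and right way up (collar underneath), in the empty compartment of the grey tray. Leave the ring seated in the stand and leave everything else on the table where it stands.

Things in the scene. Friction and masses are not known exactly. Their poses are not given: they have to be found in the camera images.
- lifter_grip (a point): Centre of the lifter's grip: black round upright bar, 20 mm thick, 40 mm long along this z axis, free at its upper end. z is the lifter's sliding axis, leaning 35 degrees from vertical towards the stand's front (robot's side); y is level; x runs up and back along the deck. The ring's axis, parallel to z, is 100 mm away on the -y side of this point.
- lifter (a joint): Travel of the lifter along its axis, m: 0 down, 0.046 upper stop. Starts at 0 to 0.006. Takes 5 to 9 N to move; friction holds it where it is left. Its round head (30 mm) meets the base at about 0.008 and pushes it up through the ring; fully up, the base plate's centre is 44 mm above the deck along the axis, its underside 19 mm above the ring's rim.
- nest (a point): Centre of the ring's seat on the stand's sloping deck (130 x 140 mm steel plate with a 53 mm hole, sloping 35 degrees down to its front, -x), 115 mm above the table. This point's own axes are upright: z vertical, x level to the stand's back.
- handle_bar (a point): Middle of the crossbar of the stand's fixed carrying handle, 8 mm rod, 150 mm wide along y, on two rods from the deck's back edge. Measured along the leaning axis it is 170 mm above the deck and 72 mm behind the ring's axis, so it overhangs the ring: a tool hanging straight down over the ring hits it, one along the ring's axis clears it.
- ring: Loose aluminium cake ring seated on the deck between four pins 10 mm high. Outside 66 mm, inside 60 mm, 22 mm tall, narrow inner lip at its foot. Origin at the centre of its underside; z is its axis, up out of the stand.
- base_plate (a point): Loose base: flat steel disc 56 mm across, 6 mm thick, with a collar underneath 44 mm across and 8 mm deep; about 80 g. Point: centre of the disc, half-way through its 6 mm; z out of its upper face. Starts sunk in the ring, 6 mm above the deck. Lying flat on its collar the point is 11 mm above the surface. Can be gripped by its edge, 56 mm wide.
- tray_empty (a point): Centre of the floor (4 mm above the table) of the empty compartment of the fixed grey tray, z up. Tray 280 mm long (x), 145 mm wide (y); the empty compartment is its half nearer the robot (-x), 134 (x) by 137 mm (y) inside, walls 12 mm above its floor. The other half already holds two bases and a ring, fixed.
- spray: Bystander: spray bottle, 60 mm across, 196 mm tall. Origin at the centre of its underside; leave it alone.
- pump: Bystander: pump bottle, 64 mm across, 160 mm tall. Origin at the centre of its underside; leave it alone.
- spare_ring: Bystander: empty cake ring, fixed in its place, 70 mm across, 30 mm tall, lying on the table. Origin at the centre of its underside; leave it alone.
- jar: Bystander: clear jar with a white lid, 64 mm across, 90 mm tall. Origin at the centre of its underside; leave it alone.
- spatula: Bystander: loose spatula lying on the table; leave it alone.
There are look-alikes about, which are no part of the job. Leave any green or orange look-alike of the ring alone.

How it is judged (in metres and radians):
On the way, in this order (a step that is already met when the one before it is completed fails the run):
1. the base has been pushed up clear of the ring by the lifter, over the ring (z of base_plate in the frame of ring above 0.029 m and value of joint lifter above 0.03 m and distance between base_plate and ring below 0.06 m and distance between ring and nest below 0.006 m and angle between the z axis of ring and the z axis of lifter_grip, either way round below 0.12 rad), for 0.2 s.
2. the base is held by the fingers, away from the ring (distance between base_plate and ring above 0.08 m and contact force between the fingers and base above 0.5 N), for 0.1 s.
At the end, for the whole second after the job is handed in: The base lies flat (within 7 degrees), right way up and at rest on the floor of the empty compartment of the tray (its centre within 50 mm of the compartment's centre in x and y, at most 16 mm above the floor), released; the ring is still seated in the stand, within 6 mm and 7 degrees (x of base_plate in the frame of tray_empty between -0.05 and 0.05 m and y of base_plate in the frame of tray_empty between -0.05 and 0.05 m and z of base_plate in the frame of tray_empty below 0.016 m and angle between base_plate's own z axis and vertical below 0.12 rad and linear speed of base below 0.02 m/s and distance between ring and nest below 0.006 m and angle between the z axis of ring and the z axis of lifter_grip, either way round below 0.12 rad and contact force between the fingers and base below 0.05 N); the robot touches nothing.
It fails at once if the base falls freely (dropped from more than about 25 mm) (linear speed of base above 0.7 m/s and contact force between the fingers and base below 0.01 N).
It fails at once if the ring is pulled out of its seat (distance between ring and nest above 0.02 m).
It fails at once if a bystander (spray bottle, pump bottle, jar or spatula) is moved by more than 40 mm (distance of any of spray, pump, jar, spatula from where it was at the start of the episode above 0.04 m).
It also fails if it takes over 59 s, if anything falls off the work surface, if the arm or the gripper's body presses on something with over 40 N, if the wrist force passes 120 N, or if a joint passes its speed limit or range.

## Robot

A 6-joint arm with a two-finger parallel gripper is mounted at the origin on the work surface. World frame = base frame: x ahead of the robot, y to its left, z up, the work surface at z = 0. Lengths are in mm, angles in rad, forces in N, time in s.
With the tool pointing down it reaches from about 350 to 975 mm from the base axis. Payload 7.1 kg.
Tool frame: the origin (TCP) lies on the centre line of the jaws, within the pads' length; the fingertips stand 8 mm ahead of it and the grasp point (between the pads) lies 11 mm behind it; z points along the fingers, x is the direction in which the jaws open and shut, and the axes are right-handed (so a half turn about z gives the same grasp; the last joint's range is limited). The gripper opens to 88 mm and grips with 3 to 60 N. Pads are 20 mm wide; open, the fingers measure 115 mm over their backs; the gripper's body (75 mm by 178 mm) begins 61 mm behind the grasp point.
Start: joints at [-1.194, 0.423, 1.63, -0, 1.089, -0.019], TCP at [240.982, -576.656, 230.675] pointing down, gripper open.
Joint ranges: [-3, 3], [-0.9, 2.11], [0.09, 2.58], [-1.31, 4.45], [0.11, 2.69], [-2.54, 2.54]. Speed limits (rad/s): [2.39, 2.39, 3.01, 3.14, 3.14, 3.14].

## Interface

Orientations are given as a rotation vector (axis times angle).
In Python, from workcell import ctrl gives the robot as it stands.
- The arm moves only by the shell command python3 -m handwheel 'ROWS'. ROWS is JSON, a list of rows, each a list of 3 entries, a list of its own where there are three numbers: the turn, a rotation vector about the tool's x, y, z in rad, then the shift along the tool's x, y, z in mm, then the opening, from 0 (shut) to 1 (fully open). In form: [[[ax, ay, az], [tx, ty, tz], jaw], ...]. A call has exactly 10 rows; each row shifts and turns the pose as measured when the row begins, along the tool's axes as they then stand; what a row does not reach is not made up. A row lasts 1/12 s, in which the tool goes at most 41.7 mm and 7.16 degrees, less where a joint would pass 70% of its speed; a pose out of reach is approached as far as the arm can. A call with a gripper value outside its range is refused whole. The fingers move at their own pace and stop on an object; the grip force is fixed at half the most. Time passes only in rows, so rows that do not move let the fingers close, or fill a call up. It gives the time, the measured TCP pose, the force and the opening at its end, in the units of the state.
- ctrl.get_obs(): the state, without advancing time (a new reading comes with each control period).
- ctrl.get_image(name): name is "scene" or "top" or "wrist"; returns a dict with "pixels" (400x640x3 uint8, red, green, blue), "camera_matrix" (3x3 intrinsics, pixels), "rvec" (rotation vector, rad) and "tvec" (3), from world to camera coordinates, as OpenCV has them. Camera axes: x right, y down, z forward; pixel columns grow to the right and rows downward; lengths in mm; the calibration is good to about 2 mm. A picture is of the moment at which its call begins. There is no depth.
- ctrl.close_job(): hands the job in, once; it reports no verdict.
Trained networks look in a picture, given as the dict that the camera call returned (one of the last four; its "shot" number tells which), for a name from the list of things; names that differ only in an ending like _2 or _b are one class to them, and where a whole thing is asked for, a point or a joint stands for the part that bears it (a point fixed in the world has none). Each returns a list of dicts, best first, with "score" (0 to 1); they miss things now and then, are a little off and sometimes report something else, mostly with a low value. They report only what shows in the picture. A call takes as long as a camera call. They do not tell look-alikes from the thing itself.
- ctrl.look_for(picture, query): "position" ([x, y, z] in mm, in the coordinates of the camera as it stood for that picture, good to about 4 mm: the middle of the surface that is visible of it).
- ctrl.spot_point(picture, query): "position" ([x, y, z] in mm, in the coordinates of the camera as it stood for that picture, good to about 4 mm: a listed point, or the origin of a listed thing).
The state is a dict: "t": time; "qpos": joint angles; "qvel": joint speeds; "joint_torque": joint torques, N m; "ee_pos": TCP position; "orientation": TCP orientation; "ft_force": force on the tool from outside, world axes, zero at the start; "moment": the same for the moment, N m; "width": finger opening in mm.
Only numpy, scipy, OpenCV 4.12 (cv2) and the standard library are available. Lean on these libraries where they do the work, as an engineer would, in place of code of your own. Each camera call takes 0.05 s, during which the arm holds its last target.

## Working session

There is one attempt and no reset: what is moved stays moved. The work goes in short steps, Python scripts to look and compute and a shell command to move; the robot and the scene stay as the last step left them, time stands still between calls to the robot, and variables do not carry over. Pictures are saved under pics/ and viewed, and the job is handed in when it is done.

```bash
mkdir -p pics; ls; cat > h.py <<'E'
import numpy as np, cv2
from workcell import ctrl
from scipy.spatial.transform import Rotation as R
def im(n,f=None):
    p=ctrl.get_image(n)
    if f: cv2.imwrite('pics/'+f,p['pixels'][:,:,::-1])
    return p
def w(p,c):
    Rm=R.from_rotvec(np.array(p['rvec']).ravel()).as_matrix()
    return Rm.T@(np.array(c)-np.array(p['tvec']).ravel())
def px(p,X):
    q,_=cv2.projectPoints(np.array(X,float).reshape(-1,1,3),np.array(p['rvec'],float),np.array(p['tvec'],float),np.array(p['camera_matrix'],float),None)
    return q.reshape(-1,2)
def find(p,q,n=3):
    for r in ctrl.spot_point(p,q)[:n]:
        X=w(p,r['position']); print(q,round(r['score'],2),X.round(1),px(p,X).round(0)[0])
E
python3 - <<'E'
from h import *
o=ctrl.get_obs();print(o)
for n in ('scene','top'):
    p=im(n,n+'0.png')
    print(n, 'cam',w(p,[0,0,0]).round())
    for q in ['lifter_grip','nest','handle_bar','ring','base_plate','tray_empty','spray','pump','spare_ring','jar','spatula']: find(p,q)
im('wrist','wrist0.png')
E
```

```text
pics
{'t': 0.0, 'qpos': array([-1.19404443e+00,  4.23820783e-01,  1.63070196e+00, -3.63384656e-05,
        1.08858171e+00, -1.89918449e-02]), 'qvel': array([ 0.00038289, -0.00107422,  0.00247201, -0.00014435,  0.00141335,
       -0.00133908]), 'joint_torque': array([-4.07088410e-04, -5.44619930e+01, -2.73668057e+01,  6.42897910e-02,
        2.27251992e-02, -1.30306234e-04]), 'ee_pos': array([ 240.75213121, -576.17654991,  229.90950961]), 'orientation': array([-2.61411178e+00,  1.74091139e+00,  1.97944813e-03]), 'ft_force': array([ 0.93892757, -0.08312609,  0.05540246]), 'moment': array([-0.02677125,  0.03006742, -0.02634061]), 'width': 88.12344772394555}
scene cam [1461.  303.  848.]
lifter_grip 0.8 [630.1 -63.1 133.8] [303. 215.]
nest 0.91 [ 615.2 -169.3  118.5] [274. 209.]
handle_bar 0.96 [ 576.7 -159.4  295.4] [279. 154.]
ring 0.74 [ 643.5 -332.4   22.8] [227. 226.]
ring 0.73 [ 6.74e+02 -4.00e-01  2.01e+01] [317. 258.]
ring 0.71 [577.3  -2.5  24. ] [328. 237.]
tray_empty 0.61 [ 4.683e+02  2.200e+02 -4.000e-01] [403. 238.]
spray 0.93 [ 4.485e+02 -4.743e+02  4.000e-01] [224. 191.]
pump 0.9 [781.8 -18.6   5.2] [298. 285.]
spare_ring 0.67 [399.1  22.1   0.6] [351. 213.]
jar 0.65 [390.3 452.8  -1.5] [478. 241.]
spatula 0.7 [ 613.9 -460.2    1.3] [201. 217.]
top cam [ 313.  -28. 1336.]
lifter_grip 0.66 [623.2 -76.  131.7] [337. 185.]
nest 0.82 [ 613.8 -169.4  114.1] [367. 190.]
nest 0.23 [783.4 -19.1   0.8] [320. 148.]
handle_bar 0.72 [ 577.8 -164.1  289.1] [373. 188.]
ring 0.74 [573.6  -3.7  22.7] [312. 207.]
ring 0.66 [ 611.6 -170.9  114.3] [367. 191.]
ring 0.59 [676.5 -12.6  23. ] [317. 176.]
base_plate 0.75 [ 606.8 -170.7  120.1] [367. 192.]
spray 0.62 [ 445.  -473.7   -2.3] [455. 253.]
pump 0.67 [781.3 -20.2   1. ] [320. 149.]
spare_ring 0.58 [395.1  25.7  -2.3] [301. 262.]
```

View pics/scene0.png

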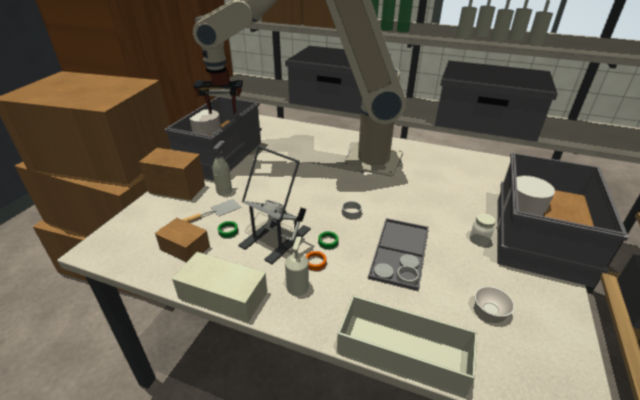

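View pics/top0.png

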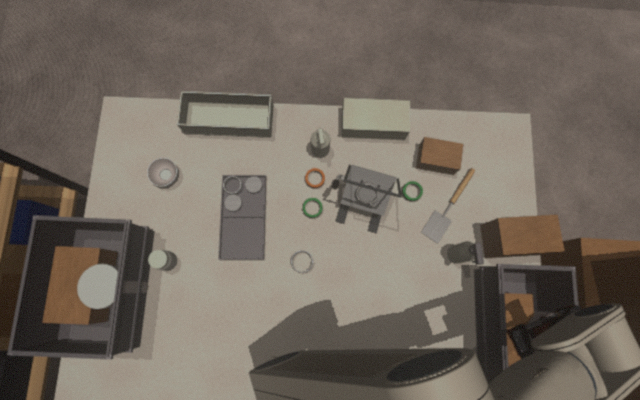

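View pics/wrist0.png

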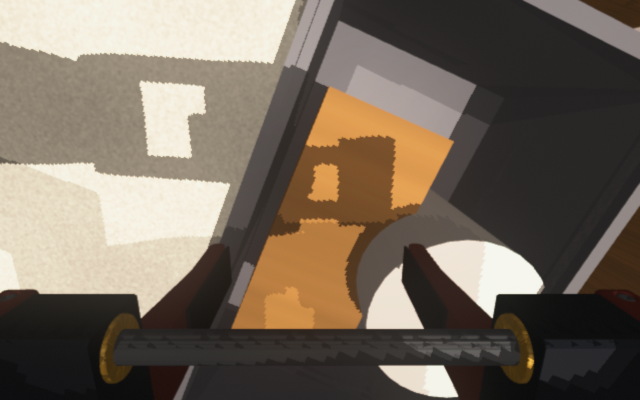

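The scene shows the stand at px (275,210), with its grip at about (303,213). The tray is at (400,250), with its empty half nearer the robot. The green rings (228,229) and (328,240) and the orange ring (316,260) are lying on the table and are look-alikes. The grey ring seated in the stand, top view px (367,191), is the one meant. I'll raise the tool first, then view the stand along its own axis.

```bash
cat >> h.py <<'E'
import json,os
def stand():
    s=json.load(open('stand.json')); th=s['yaw']; n=np.array(s['nest'])
    xd=np.array([np.cos(th),np.sin(th),0]); yd=np.array([-np.sin(th),np.cos(th),0]); zz=np.array([0,0,1.])
    a=np.radians(35); ax=-np.sin(a)*xd+np.cos(a)*zz; dx=np.cos(a)*xd+np.sin(a)*zz
    return n,dx,yd,ax
def SP(x,y,s):
    n,dx,yd,ax=stand(); return n+x*dx+y*yd+s*ax
def Rst(sign=1):
    n,dx,yd,ax=stand(); X=sign*yd; Z=-ax; return np.column_stack([X,np.cross(Z,X),Z])
def twist(T):
    from scipy.linalg import logm
    L=np.real(logm(T)); return np.array([L[2,1],L[0,2],L[1,0]]),L[:3,3]
def plan(Rt,pt,n=10,show=True):
    o=ctrl.get_obs(); T0=np.eye(4);T0[:3,:3]=R.from_rotvec(o['orientation']).as_matrix();T0[:3,3]=o['ee_pos']
    T1=np.eye(4);T1[:3,:3]=Rt;T1[:3,3]=pt
    T=np.linalg.inv(T0)@T1
    from scipy.linalg import logm,expm
    S=np.real(expm(np.real(logm(T))/n))
    print('total turn',R.from_matrix(T[:3,:3]).as_rotvec().round(3),'shift(tool)',T[:3,3].round(1))
    print('per row x%d'%n, R.from_matrix(S[:3,:3]).as_rotvec().round(4), S[:3,3].round(2))
    C=T0.copy();path=[]
    for i in range(n): C=C@S; path.append(C[:3,3].round(0).tolist())
    print('path',path[::max(1,n//5)],path[-1])
E
echo '{"nest":[614.5,-169.5,116],"yaw":-0.21}' > stand.json
python3 -m handwheel '[[[0,0,0],[0,0,-22],1],[[0,0,0],[0,0,-22],1],[[0,0,0],[0,0,-22],1],[[0,0,0],[0,0,-22],1],[[0,0,0],[0,0,-22],1],[[0,0,0],[0,0,-22],1],[[0,0,0],[0,0,-22],1],[[0,0,0],[0,0,-22],1],[[0,0,0],[0,0,-22],1],[[0,0,0],[0,0,0],1]]'
python3 - <<'E'
from h import *
o=ctrl.get_obs();print(R.from_rotvec(o['orientation']).as_matrix().round(2),o['qpos'].round(2))
p=ctrl.get_image('wrist'); print(w(p,[0,0,0]).round(0),R.from_rotvec(p['rvec'].ravel()).as_matrix().round(2))
for s in(1,-1): print(s,SP(-30,50,230).round());plan(Rst(s),SP(-30,50,230),18)
E
```

```text
t: 2.08
ee_pos: [240.4, -575.3, 435.6]
orientation: [-2.612, 1.739, 0.008]
ft_force: [-1.3, 0.4, -0.1]
width: 87.9
[[ 0.39 -0.92 -0.  ]
 [-0.92 -0.39  0.01]
 [-0.01 -0.   -1.  ]] [-1.19  0.27  1.39  0.    1.49 -0.02]
[ 313. -544.  590.] [[ 0.39 -0.92 -0.01]
 [-0.88 -0.37  0.28]
 [-0.26 -0.1  -0.96]]
1 [472. -88. 287.]
total turn [-0.251  0.771 -2.436] shift(tool) [-358.6 -401.4  149.2]
per row x18 [-0.0139  0.0429 -0.1353] [ 1.468e+01 -3.716e+01  2.000e-02]
path [[280.0, -574.0, 433.0], [394.0, -540.0, 432.0], [486.0, -464.0, 425.0], [540.0, -360.0, 407.0], [550.0, -246.0, 374.0], [516.0, -142.0, 326.0]] [472.0, -88.0, 287.0]
-1 [472. -88. 287.]
total turn [0.594 0.193 0.584] shift(tool) [-358.6 -401.4  149.2]
per row x18 [0.033  0.0107 0.0325] [-26.29 -13.45  11.85]
path [[242.0, -545.0, 422.0], [257.0, -457.0, 388.0], [284.0, -371.0, 357.0], [322.0, -288.0, 331.0], [371.0, -208.0, 309.0], [429.0, -134.0, 294.0]] [472.0, -88.0, 287.0]
```

```bash
python3 - <<'E'
from h import *
n,dx,yd,ax=stand(); Z=np.array([0,0,-1.]); Rd=np.column_stack([yd,np.cross(Z,yd),Z])
plan(Rd,[430,-110,380],20)
E
```

```text
total turn [-0.011  0.003 -2.536] shift(tool) [-355.2 -354.3   56.4]
per row x20 [-0.0005  0.0002 -0.1268] [ 13.51 -30.45   2.67]
path [[274.0, -575.0, 431.0], [400.0, -537.0, 420.0], [491.0, -442.0, 409.0], [525.0, -315.0, 398.0], [493.0, -187.0, 388.0]] [430.0, -110.0, 380.0]
```

```bash
python3 -m handwheel '[[[0,0,-0.12],[13,-29,2],1],[[0,0,-0.12],[13,-29,2],1],[[0,0,-0.12],[13,-29,2],1],[[0,0,-0.12],[13,-29,2],1],[[0,0,-0.12],[13,-29,2],1],[[0,0,-0.12],[13,-29,2],1],[[0,0,-0.12],[13,-29,2],1],[[0,0,-0.12],[13,-29,2],1],[[0,0,-0.12],[13,-29,2],1],[[0,0,-0.12],[13,-29,2],1]]'
python3 - <<'E'
from h import *
print(ctrl.get_obs()['qpos'].round(2))
plan(Rst(1),SP(-40,50,230),20)
E
```

```text
t: 2.97
ee_pos: [501.0, -419.5, 394.5]
orientation: [-3.118, -0.099, 0.026]
ft_force: [-0.1, 0.1, -0.1]
width: 87.9
[-0.72  0.35  1.36  0.    1.46 -0.78]
total turn [-0.551  0.395 -1.256] shift(tool) [ -14.1 -332.3  120.7]
per row x20 [-0.0276  0.0198 -0.0628] [  8.82 -16.52   1.89]
path [[509.0, -402.0, 393.0], [529.0, -331.0, 383.0], [532.0, -257.0, 367.0], [519.0, -187.0, 344.0], [492.0, -125.0, 311.0]] [464.0, -86.0, 281.0]
```

```bash
python3 - <<'E'
from h import *
n,dx,yd,ax=stand(); Z=np.array([0,0,-1.]); Rd=np.column_stack([yd,np.cross(Z,yd),Z])
plan(Rd,[450,-120,370],12)
E
```

```text
total turn [-2.900e-02 -1.000e-03 -1.297e+00] shift(tool) [ -31.5 -301.5   31.7]
per row x12 [-2.500e-03 -1.000e-04 -1.081e-01] [ 12.78 -23.95   2.29]
path [[512.0, -395.0, 393.0], [526.0, -342.0, 389.0], [529.0, -288.0, 385.0], [520.0, -235.0, 381.0], [499.0, -184.0, 377.0], [469.0, -140.0, 372.0]] [450.0, -120.0, 370.0]
```

```bash
python3 -m handwheel '[[[0,0,-0.12],[13,-27,2],1],[[0,0,-0.12],[13,-27,2],1],[[0,0,-0.12],[13,-27,2],1],[[0,0,-0.12],[13,-27,2],1],[[0,0,-0.12],[13,-27,2],1],[[0,0,-0.12],[13,-27,2],1],[[0,0,-0.12],[13,-27,2],1],[[0,0,-0.12],[13,-27,2],1],[[0,0,-0.12],[13,-27,2],1],[[0,0,-0.12],[13,-27,2],1]]'
python3 - <<'E'
from h import *
print(ctrl.get_obs()['qpos'].round(2))
plan(Rst(1),SP(-40,50,230),10)
E
```

```text
t: 3.8
ee_pos: [447.4, -123.6, 362.0]
orientation: [-2.446, -1.886, 0.016]
ft_force: [-0.5, 0.4, -0.5]
width: 87.6
[-0.31  0.06  1.79  0.02  1.33 -1.63]
total turn [-0.658 -0.01  -0.053] shift(tool) [38.4 10.3 81.1]
per row x10 [-0.0658 -0.001  -0.0053] [ 3.87 -1.32  8.19]
path [[447.0, -119.0, 354.0], [447.0, -111.0, 338.0], [449.0, -103.0, 321.0], [454.0, -96.0, 305.0], [460.0, -89.0, 289.0]] [464.0, -86.0, 281.0]
```

```bash
python3 -m handwheel '[[[-0.066,0,-0.005],[4,-1.3,8],1],[[-0.066,0,-0.005],[4,-1.3,8],1],[[-0.066,0,-0.005],[4,-1.3,8],1],[[-0.066,0,-0.005],[4,-1.3,8],1],[[-0.066,0,-0.005],[4,-1.3,8],1],[[-0.066,0,-0.005],[4,-1.3,8],1],[[-0.066,0,-0.005],[4,-1.3,8],1],[[-0.066,0,-0.005],[4,-1.3,8],1],[[-0.066,0,-0.005],[4,-1.3,8],1],[[-0.066,0,-0.005],[4,-1.3,8],1]]'
python3 - <<'E'
from h import *
print(ctrl.get_obs()['qpos'].round(2))
p=im('wrist','wrist1.png')
print(w(p,[0,0,0]).round(0))
for q in ['lifter_grip','nest','handle_bar','ring','base_plate']: find(p,q)
p=im('scene','scene1.png')
for q in ['lifter_grip','nest','handle_bar','tray_empty']: find(p,q)
E
```

```text
t: 4.63
ee_pos: [452.6, -76.2, 269.8]
orientation: [2.02, 1.652, 0.548]
ft_force: [0.6, -0.3, -0.4]
width: 87.6
[-0.2  -0.09  2.33  0.04  0.28 -1.6 ]
[301. -45. 349.]
lifter_grip 0.61 [630.3 -69.4 132.7] [350. 232.]
handle_bar 0.8 [ 578.4 -161.9  297.7] [236. 390.]
ring 0.94 [ 648.5 -329.7   23.7] [170. 197.]
ring 0.85 [5.75e+02 4.00e-01 1.81e+01] [397. 117.]
ring 0.61 [679.   -7.6  21.5] [393. 179.]
base_plate 0.58 [ 607.4 -165.6  119.2] [263. 221.]
lifter_grip 0.61 [629.7 -63.7 135.9] [303. 215.]
nest 0.64 [ 618.  -168.3  118.4] [274. 209.]
handle_bar 0.84 [ 579.2 -162.8  298.2] [277. 153.]
tray_empty 0.78 [470.7 219.4   2.9] [402. 238.]
```

View pics/wrist1.png

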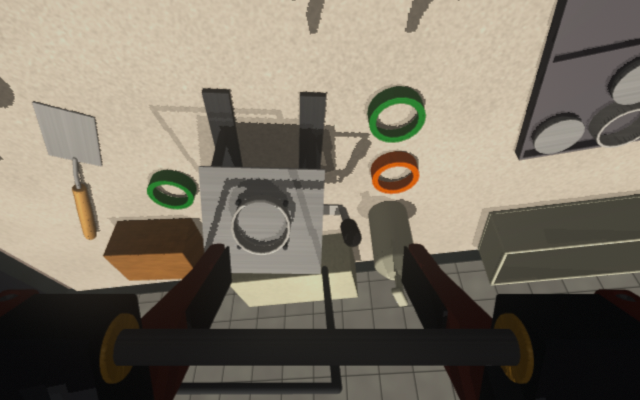

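```bash
cat > fit.py <<'E'
from h import *
from scipy.optimize import least_squares
N=[[615.2,-169.3],[613.8,-169.4],[618,-168.3],[611.6,-170.9]]
G=[[630.1,-63.1,133.8],[623.2,-76,131.7],[630.3,-69.4,132.7],[629.7,-63.7,135.9]]
H=[[576.7,-159.4],[577.8,-164.1],[578.4,-161.9],[579.2,-162.8]]
def setst(v): json.dump({'nest':[v[0],v[1],115.],'yaw':v[2]},open('stand.json','w'))
def f(v):
    setst(v); r=[]
    for a in N: r+=list(SP(0,0,0)[:2]-a)
    for a in G: r+=list(SP(0,100,v[3])-a)
    for a in H: r+=list(SP(72,0,170)[:2]-a)
    return r
s=least_squares(f,[615,-169,-.2,20],loss='soft_l1');print(s.x); setst(s.x)
def draw(p,name,v=0,crop=None,sc=1,sg=None):
    I=p['pixels'][:,:,::-1].copy(); I=cv2.resize(I,None,fx=sc,fy=sc,interpolation=cv2.INTER_CUBIC)
    def L(pts,c): cv2.polylines(I,[np.round(px(p,pts)*sc).astype(np.int32)],False,c,1,cv2.LINE_AA)
    t=np.linspace(0,2*np.pi,50)
    L([SP(33*np.cos(a),33*np.sin(a),22) for a in t],(0,0,255))
    L([SP(33*np.cos(a),33*np.sin(a),0) for a in t],(0,255,255))
    L([SP(72,-75,0),SP(72,-75,170),SP(72,75,170),SP(72,75,0)],(255,0,255))
    L([SP(0,100,v-20),SP(0,100,v+20)],(0,255,0))
    for e in(-20,20): L([SP(10*np.cos(a),100+10*np.sin(a),v+e) for a in t],(0,255,0))
    L([SP(-65,-70,0),SP(65,-70,0),SP(65,70,0),SP(-65,70,0),SP(-65,-70,0)],(255,100,0))
    if crop: x,y,X,Y=[int(k*sc) for k in crop]; I=I[y:Y,x:X]
    cv2.imwrite('pics/'+name,I)
if __name__=='__main__':
    draw(im('wrist'),'ov_w.png',s.x[3],(140,60,460,300),2.5)
    draw(im('scene'),'ov_s.png',s.x[3],(220,120,350,280),4)
E
python3 fit.py
```

```text
[ 6.15334818e+02 -1.69811797e+02 -2.61494587e-01  2.19784517e+01]
```

View pics/ov_w.png

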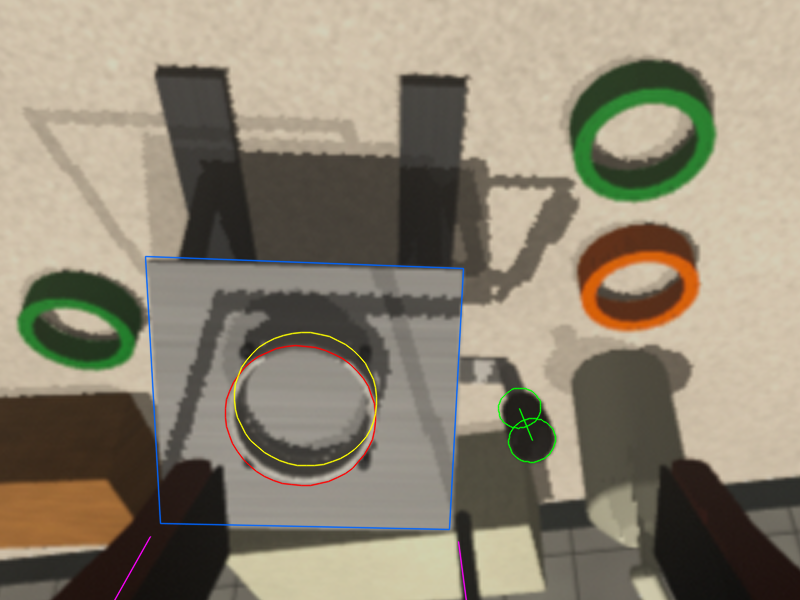

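View pics/ov_s.png

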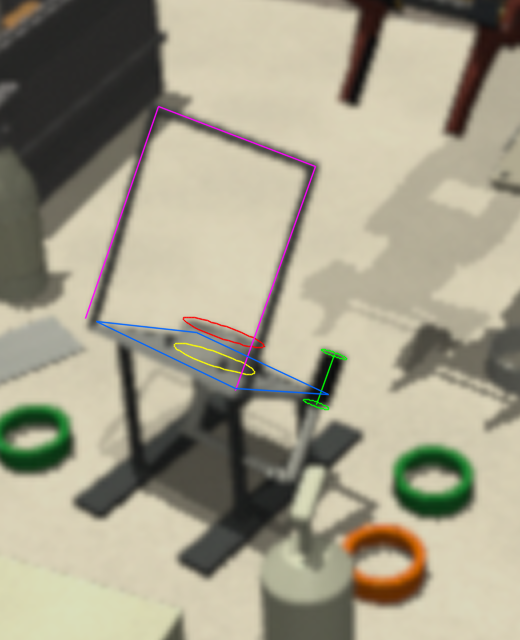

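The overlay fits the stand well: ring at about (262,218) and black grip at about (350,232) in the wrist picture. I'll check the grip in one enlarged crop before reaching for it.

```bash
python3 - <<'E'
from fit import *
p=im('wrist');draw(p,'g1.png',22,(310,190,390,260),10)
p=im('scene');draw(p,'g2.png',22,(280,195,330,250),10)
a=cv2.imread('pics/g1.png');b=cv2.imread('pics/g2.png')
b=cv2.resize(b,(509,560));a=cv2.resize(a,(640,560));cv2.imwrite('pics/g.png',cv2.resize(np.hstack([a,b]),None,fx=.69,fy=.69))
E
```

```text
[ 6.15334818e+02 -1.69811797e+02 -2.61494587e-01  2.19784517e+01]
```

View pics/g.png

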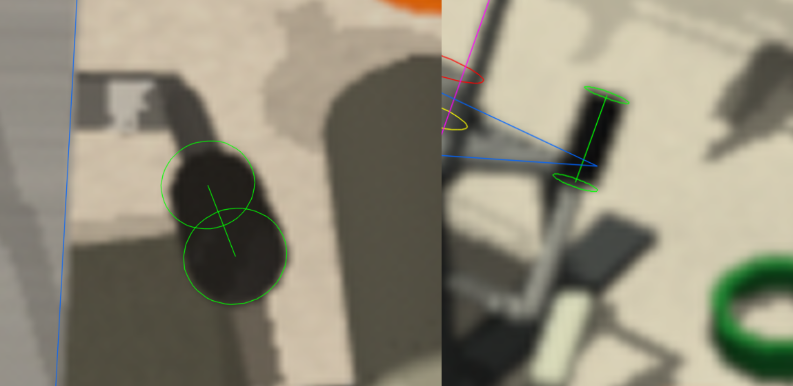

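```bash
python3 - <<'E'
from h import *
plan(Rst(1),SP(0,100,95),10)
E
```

```text
total turn [ 0.014 -0.046  0.047] shift(tool) [ 42.9  58.1 139.1]
per row x10 [ 0.0014 -0.0046  0.0047] [ 4.69  5.81 13.78]
path [[467.0, -75.0, 263.0], [494.0, -71.0, 248.0], [521.0, -67.0, 232.0], [548.0, -63.0, 217.0], [575.0, -60.0, 201.0]] [589.0, -59.0, 193.0]
```

```bash
python3 -m handwheel '[[[0.0014,-0.0046,0.0047],[4.7,5.8,13.8],0.6],[[0.0014,-0.0046,0.0047],[4.7,5.8,13.8],0.6],[[0.0014,-0.0046,0.0047],[4.7,5.8,13.8],0.6],[[0.0014,-0.0046,0.0047],[4.7,5.8,13.8],0.6],[[0.0014,-0.0046,0.0047],[4.7,5.8,13.8],0.6],[[0.0014,-0.0046,0.0047],[4.7,5.8,13.8],0.6],[[0.0014,-0.0046,0.0047],[4.7,5.8,13.8],0.6],[[0.0014,-0.0046,0.0047],[4.7,5.8,13.8],0.6],[[0.0014,-0.0046,0.0047],[4.7,5.8,13.8],0.6],[[0.0014,-0.0046,0.0047],[4.7,5.8,13.8],0.6]]'
python3 - <<'E'
from h import *
print(ctrl.get_obs()['qpos'].round(2))
plan(Rst(1),SP(0,100,15),10)
p=im('wrist','w2.png'); find(p,'lifter_grip'); find(p,'ring'); find(p,'base_plate')
E
```

```text
t: 6.22
ee_pos: [594.2, -58.6, 191.1]
orientation: [2.073, 1.583, 0.504]
ft_force: [-0.7, 0.2, 0.5]
width: 52.8
[-0.06  0.29  2.12 -0.77  0.17 -0.64]
total turn [ 0.003  0.002 -0.004] shift(tool) [-1.9 -3.6 75.5]
per row x10 [ 0.0003  0.0002 -0.0004] [-0.2  -0.35  7.55]
path [[598.0, -60.0, 185.0], [606.0, -62.0, 172.0], [614.0, -65.0, 159.0], [621.0, -67.0, 146.0], [629.0, -70.0, 134.0]] [633.0, -71.0, 127.0]
lifter_grip 0.74 [626.8 -71.3 133.3] [308. 219.]
ring 0.8 [681.9  -6.2  23. ] [392. 147.]
ring 0.6 [ 647.8 -324.8   21.5] [ 87. 183.]
base_plate 0.69 [ 604.  -167.   117.4] [170. 203.]
```

View pics/w2.png

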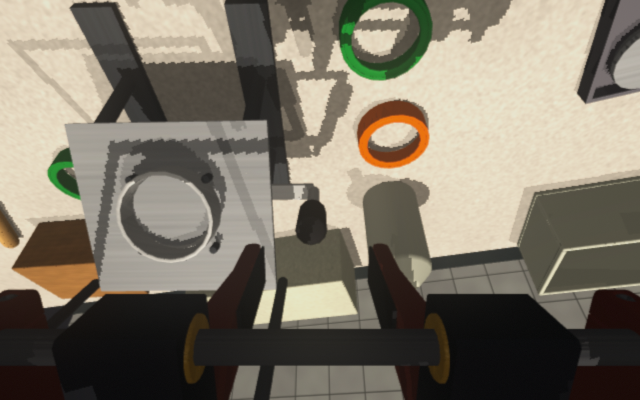

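The grip is centred at px (308,219), between the open fingers. Joint 5 is near its lower limit, so before going on I'll fit a kinematic model and check reachability.

```bash
cat > kin.py <<'E'
from h import *
from scipy.optimize import least_squares
# q, pos, rotvec
D=[([-1.19404,.42382,1.63070,0,1.08858,-.01899],[240.75,-576.18,229.91],[-2.61411178,1.74091,.00198]),
([-1.19,.27,1.39,0,1.49,-.02],[240.4,-575.3,435.6],[-2.612,1.739,.008]),
([-.72,.35,1.36,0,1.46,-.78],[501,-419.5,394.5],[-3.118,-.099,.026]),
([-.31,.06,1.79,.02,1.33,-1.63],[447.4,-123.6,362],[-2.446,-1.886,.016]),
([-.2,-.09,2.33,.04,.28,-1.6],[452.6,-76.2,269.8],[2.02,1.652,.548])]
o=ctrl.get_obs(); D.append((o['qpos'],o['ee_pos'],o['orientation']))
def Rz(a): return R.from_rotvec([0,0,a]).as_matrix()
def Ry(a): return R.from_rotvec([0,a,0]).as_matrix()
def fk(q,k):
    a1,d1,L2,L3,d6,a3=k
    A=Rz(q[0]); p=A@[a1,0,d1]; A=A@Ry(q[1]); p=p+A@[0,0,L2]; A=A@Ry(q[2]); p=p+A@[a3,0,L3]
    A=A@Rz(q[3])@Ry(q[4]); p=p+A@[0,0,d6]; A=A@Rz(q[5]); return A,p
def res(k):
    return np.concatenate([(fk(q,k)[1]-p)/3 for q,p,_ in D])
s=least_squares(res,[0,300,400,400,200,0]);K=s.x
if __name__=='__main__':
    print(K.round(1),(res(K)*3).round(0))
    for q,p,r in D: print(R.from_matrix(fk(q,K)[0].T@R.from_rotvec(r).as_matrix()).as_rotvec().round(2))
E
python3 kin.py
```

```text
[  1.9 308.3 563.3 481.5 300.5  75.5] [-11.  -4.   1.  -9.  -3.  -3. -10. -11.   1.  -2. -13.   3.  -4. -11.
  -3.  -0. -12.   1.]
[ 0.   -0.    3.14]
[ 0.   -0.   -3.14]
[-0.01  0.    3.14]
[ 0.   -0.02 -3.14]
[ 0.   -0.01  3.14]
[-0.    0.   -3.14]
```

```bash
python3 - <<'E'
s=open('kin.py').read()
s=s.replace('a1,d1,L2,L3,d6,a3=k','a1,d1,L2,L3,d6,a3,b=k').replace('p=A@[a1,0,d1]','p=A@[a1,b,d1]').replace('A=A@Rz(q[5]);','A=A@Rz(q[5]+np.pi);').replace('200,0]','200,0,0]')
s=s.replace("if __name__","""def ik(Rt,pt,q0):
    lo=np.array([-3,-.9,.09,-1.31,.11,-2.54]);hi=np.array([3,2.11,2.58,4.45,2.69,2.54])
    def f(q):
        A,p=fk(q,K); return np.concatenate([(p-pt)/10,R.from_matrix(A.T@Rt).as_rotvec()*20])
    s=least_squares(f,np.clip(q0,lo+1e-3,hi-1e-3),bounds=(lo,hi)); return s.x,np.abs(s.fun).max()
def Rtilt(deg,sign=1):
    n,dx,yd,ax=stand(); return R.from_rotvec(yd*np.radians(35-deg)).as_matrix()@Rst(sign)
if __name__""",1)
s+="""
    print('z of tilt50',Rtilt(50)[:,2])
    for y,ss in [(100,95),(100,15),(100,61),(0,44),(0,90),(0,150)]:
      for d in (20,25,30,35,40,45,50,55):
        out=[]
        for q0 in ([-.06,.3,2.1,0,.2,-1.6],[-.06,.3,2.1,3.0,.3,1.54]):
            for sg in (1,-1):
                q,e=ik(Rtilt(d,sg),SP(0,y,ss),q0)
                if e<.05: out.append((sg,q.round(2).tolist()))
        print(y,ss,d,out)
"""
open('kin.py','w').write(s)
E
python3 kin.py
```

```text
[ -4.  321.3 567.5 487.8 310.4  81.5  12.3] [-0.  1. -1.  3.  1. -2. -2. -2.  1.  1. -1.  3. -1.  1. -2.  1. -1.  1.]
[-0. -0. -0.]
[0. 0. 0.]
[ 0.  0. -0.]
[0.01 0.   0.  ]
[-0.01 -0.   -0.01]
[-0. -0.  0.]
z of tilt50 [ 0.74000251 -0.19804135 -0.64278761]
100 95 20 [(1, [-0.09, 0.31, 1.97, -0.12, 0.53, -1.31]), (-1, [-0.09, 0.31, 1.97, -0.12, 0.53, 1.83])]
100 95 25 [(1, [-0.08, 0.29, 2.02, -0.19, 0.4, -1.23]), (-1, [-0.08, 0.29, 2.02, -0.19, 0.4, 1.91])]
100 95 30 [(1, [-0.07, 0.28, 2.08, -0.35, 0.28, -1.07]), (-1, [-0.07, 0.28, 2.08, -0.35, 0.28, 2.07])]
100 95 35 [(1, [-0.06, 0.28, 2.13, -0.75, 0.17, -0.66]), (-1, [-0.06, 0.28, 2.13, -0.75, 0.17, 2.48])]
100 95 40 []
100 95 45 [(1, [-0.04, 0.31, 2.23, 3.88, 0.24, 1.01]), (-1, [-0.04, 0.31, 2.23, 3.88, 0.24, -2.13])]
100 95 50 [(1, [-0.03, 0.34, 2.28, 3.64, 0.38, 1.25]), (-1, [-0.03, 0.34, 2.28, 3.64, 0.38, -1.89])]
100 95 55 [(1, [-0.02, 0.39, 2.32, 3.54, 0.54, 1.37]), (-1, [-0.02, 0.39, 2.32, 3.54, 0.54, -1.77])]
100 15 20 [(1, [-0.11, 0.47, 1.91, -0.13, 0.42, -1.3]), (-1, [-0.11, 0.47, 1.91, -0.13, 0.42, 1.84])]
100 15 25 [(1,
[... 2568 characters left out ...]
, [-0.31, 0.39, 2.34, 3.06, 0.55, 1.61]), (-1, [-0.31, 0.39, 2.34, 3.06, 0.55, -1.53])]
0 150 20 [(1, [-0.3, 0.18, 2.01, 0.02, 0.6, -1.63]), (-1, [-0.3, 0.18, 2.01, 0.02, 0.6, 1.52])]
0 150 25 [(1, [-0.3, 0.16, 2.07, 0.04, 0.48, -1.64]), (-1, [-0.3, 0.16, 2.07, 0.04, 0.48, 1.5])]
0 150 30 [(1, [-0.3, 0.14, 2.13, 0.06, 0.35, -1.67]), (-1, [-0.3, 0.14, 2.13, 0.06, 0.35, 1.47])]
0 150 35 [(1, [-0.31, 0.13, 2.18, 0.12, 0.21, -1.73]), (-1, [-0.31, 0.13, 2.18, 0.12, 0.21, 1.41])]
0 150 40 []
0 150 45 []
0 150 50 [(1, [-0.32, 0.17, 2.34, 2.97, 0.25, 1.7]), (-1, [-0.32, 0.17, 2.34, 2.97, 0.25, -1.44])]
0 150 55 [(1, [-0.32, 0.21, 2.39, 3.03, 0.42, 1.64]), (-1, [-0.32, 0.21, 2.39, 3.03, 0.42, -1.5])]
```

```bash
python3 - <<'E'
from kin import *
print(R.from_matrix(Rtilt(28)).as_matrix()[:,2])
plan(Rtilt(28),SP(-2,100,50),10)
T=Rtilt(28).T; print('axis in tool',(T@stand()[3]).round(3))
E
```

```text
[ 0.45351172 -0.12136996 -0.88294759]
total turn [ 0.125  0.001 -0.004] shift(tool) [-1.5 -4.5 41.3]
per row x10 [ 0.0125  0.0001 -0.0004] [-0.15 -0.22  4.16]
path [[595.0, -59.0, 188.0], [599.0, -61.0, 181.0], [603.0, -62.0, 173.0], [607.0, -63.0, 166.0], [610.0, -65.0, 159.0]] [612.0, -65.0, 155.0]
axis in tool [-0.    -0.122 -0.993]
```

```bash
python3 -m handwheel '[[[0.0125,0,0],[-0.15,-0.2,4.2],0.6],[[0.0125,0,0],[-0.15,-0.2,4.2],0.6],[[0.0125,0,0],[-0.15,-0.2,4.2],0.6],[[0.0125,0,0],[-0.15,-0.2,4.2],0.6],[[0.0125,0,0],[-0.15,-0.2,4.2],0.6],[[0.0125,0,0],[-0.15,-0.2,4.2],0.6],[[0.0125,0,0],[-0.15,-0.2,4.2],0.6],[[0.0125,0,0],[-0.15,-0.2,4.2],0.6],[[0.0125,0,0],[-0.15,-0.2,4.2],0.6],[[0.0125,0,0],[-0.15,-0.2,4.2],0.6]]'
python3 - <<'E'
from kin import *
from fit import draw
print(ctrl.get_obs()['qpos'].round(2))
plan(Rtilt(28),SP(-1,100,16),10)
p=im('wrist'); find(p,'lifter_grip'); draw(p,'w3.png',22,(200,150,440,330),3)
p=im('scene'); draw(p,'s3.png',22,(240,120,350,260),4)
E
```

```text
t: 7.25
ee_pos: [602.7, -66.8, 159.6]
orientation: [2.169, 1.656, 0.413]
ft_force: [1.0, 0.4, 1.0]
width: 52.4
[ 6.15334818e+02 -1.69811797e+02 -2.61494587e-01  2.19784517e+01]
[-0.09  0.36  2.04 -0.3   0.27 -1.12]
total turn [-0.004 -0.001 -0.005] shift(tool) [ 3.8 10.5 41.8]
per row x10 [-0.0004 -0.0001 -0.0005] [0.38 1.05 4.18]
path [[606.0, -67.0, 156.0], [611.0, -68.0, 150.0], [617.0, -69.0, 144.0], [623.0, -69.0, 137.0], [629.0, -70.0, 131.0]] [632.0, -71.0, 128.0]
lifter_grip 0.8 [627.9 -67.4 131.6] [323. 257.]
```

View pics/w3.png

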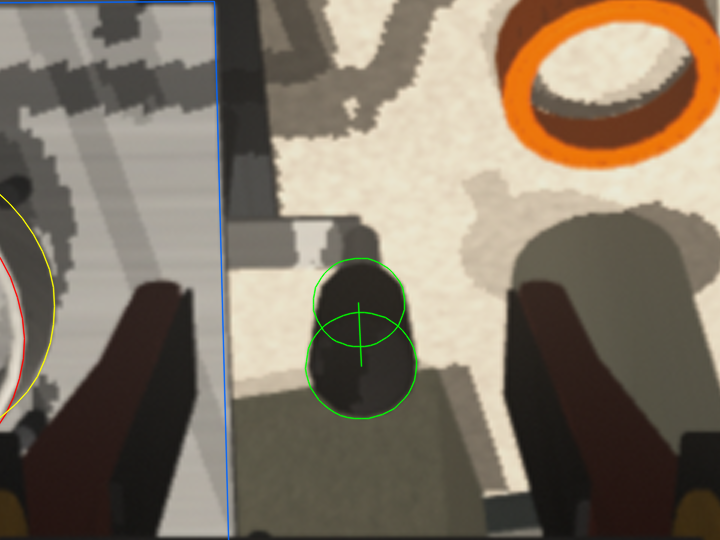

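View pics/s3.png

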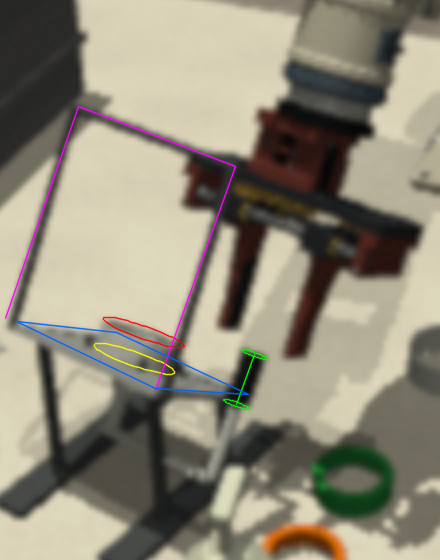

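The grip (zoomed px about (360,340)) is centred between the fingers and the model overlays it. Descending onto it.

```bash
python3 -m handwheel '[[[0,0,0],[0.4,1.0,4.2],0.6],[[0,0,0],[0.4,1.0,4.2],0.6],[[0,0,0],[0.4,1.0,4.2],0.6],[[0,0,0],[0.4,1.0,4.2],0.6],[[0,0,0],[0.4,1.0,4.2],0.6],[[0,0,0],[0.4,1.0,4.2],0.6],[[0,0,0],[0.4,1.0,4.2],0.6],[[0,0,0],[0.4,1.0,4.2],0.6],[[0,0,0],[0.4,1.0,4.2],0.6],[[0,0,0],[0.4,1.0,4.2],0.6]]'
python3 - <<'E'
from kin import *
plan(Rtilt(28),SP(0,100,16),4)
E
```

```text
t: 8.23
ee_pos: [632.9, -70.5, 125.2]
orientation: [2.167, 1.655, 0.415]
ft_force: [1.0, -0.3, 0.8]
width: 52.5
total turn [-0.002 -0.001 -0.005] shift(tool) [-0.5  0.9 -2.8]
per row x4 [-0.0005 -0.0003 -0.0013] [-0.12  0.24 -0.71]
path [[633.0, -71.0, 126.0], [633.0, -71.0, 127.0], [632.0, -71.0, 127.0], [632.0, -71.0, 128.0]] [632.0, -71.0, 128.0]
```

```bash
python3 -m handwheel '[[[0,0,0],[0,0,-2],0.6],[[0,0,0],[0,0,0],0],[[0,0,0],[0,0,0],0],[[0,0,0],[0,0,0],0],[[0,0,0],[0,0,0],0],[[0,0,0],[0,0,0],0],[[0,0,0],[0,0,0],0],[[0,0,0],[0,0,0],0],[[0,0,0],[0,0,0],0],[[0,0,0],[0,0,0],0]]'
python3 - <<'E'
from kin import *
o=ctrl.get_obs(); print(o['qpos'].round(2)); p0=o['ee_pos']
n,dx,yd,ax=stand();d=p0-n;print(d@dx,d@yd,d@ax)
T=R.from_rotvec(o['orientation']).as_matrix().T; print('axis in tool',(T@ax).round(3))
E
```

```text
t: 9.07
ee_pos: [631.6, -72.1, 126.2]
orientation: [2.168, 1.655, 0.411]
ft_force: [1.5, -1.4, -2.2]
width: 19.6
[-0.1   0.46  2.   -0.36  0.22 -1.06]
-1.4246337336166097 98.6404172205115 14.651927548860325
axis in tool [-0.002 -0.125 -0.992]
```

```bash
python3 -m handwheel '[[[0,0,0],[0,-0.5,-4],0],[[0,0,0],[0,-0.5,-4],0],[[0,0,0],[0,-0.5,-4],0],[[0,0,0],[0,-0.5,-4],0],[[0,0,0],[0,-0.5,-4],0],[[0,0,0],[0,-0.5,-4],0],[[0,0,0],[0,-0.5,-4],0],[[0,0,0],[0,-0.5,-4],0],[[0,0,0],[0,-0.5,-4],0],[[0,0,0],[0,0,0],0]]'
cat > st.py <<'E'
from kin import *
o=ctrl.get_obs(); print('q',o['qpos'].round(2)); p0=o['ee_pos']
n,dx,yd,ax=stand();d=p0-n;print('stand xys',(d@dx).round(1),(d@yd).round(1),(d@ax).round(1),'F',o['ft_force'].round(1),'along',(o['ft_force']@ax).round(1),'w',o['width'].round(1))
E
python3 - <<'E'
import st
from h import *
p=im('wrist','w4.png'); find(p,'lifter_grip');find(p,'base_plate');find(p,'nest');find(p,'ring')
im('scene','s4.png')
p=im('scene'); find(p,'lifter_grip');find(p,'base_plate');find(p,'nest');find(p,'ring')
E
```

```text
t: 9.9
ee_pos: [609.4, -66.5, 158.8]
orientation: [2.168, 1.655, 0.411]
ft_force: [2.1, -2.4, -4.8]
width: 19.8
q [-0.09  0.37  2.03 -0.31  0.27 -1.11]Traceback (most recent call last):
  File "<stdin>", line 1, in <module>
  File "st.py", line 3, in <module>
    n,dx,yd,ax=stand();d=p0-n;print('stand xys',(d@dx).round(1),(d@yd).round(1),(d@ax).round(1),'F',o['ft_force'].round(1),'along',(o['ft_force']@ax).round(1),'w',o['width'].round(1))
                                                                                                                                                                   ^^^^^^^^^^^^^^^^
AttributeError: 'float' object has no attribute 'round'
```

```bash
sed -i "s/,'w',o\['width'\].round(1)/,'w',round(float(o['width']),1)/" st.py
python3 - <<'E'
import st
from h import *
p=im('wrist','w4.png'); find(p,'lifter_grip');find(p,'base_plate');find(p,'nest');find(p,'ring')
im('scene','s4.png')
p=im('scene'); find(p,'lifter_grip');find(p,'base_plate');find(p,'nest');find(p,'ring')
E
```

```text
q [-0.09  0.37  2.03 -0.31  0.27 -1.11]
stand xys -1.5 98.3 54.5 F [ 2.1 -2.4 -4.8] along -5.5 w 19.8
lifter_grip 0.93 [604.2 -64.1 165.6] [315. 277.]
nest 0.89 [ 620.3 -166.5  113.8] [171. 248.]
ring 0.97 [679.2  -5.5  21.1] [402. 175.]
ring 0.28 [784.9 -19.8   0.9] [395. 237.]
lifter_grip 0.62 [607.6 -62.6 164.8] [306. 203.]
base_plate 0.67 [ 586.5 -166.   149.7] [278. 196.]
nest 0.77 [ 615.  -170.2  117. ] [273. 209.]
ring 0.59 [675.5   0.8  19.3] [318. 259.]
ring 0.54 [ 613.  -174.4  118.4] [272. 208.]
ring 0.47 [ 647.6 -331.7   22.7] [227. 226.]
```

View pics/w4.png

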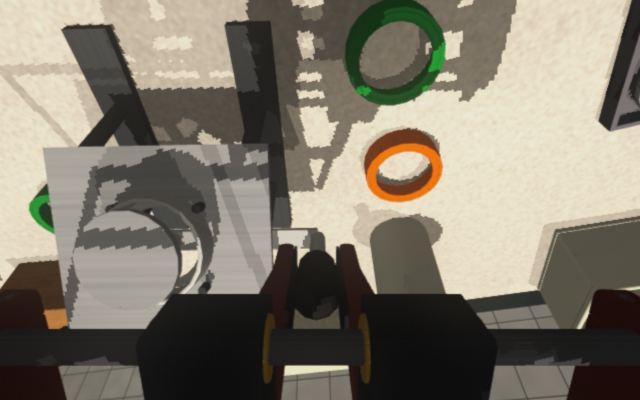

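The base has risen clear of the ring: its disc is at (125,255), above the rim, and the ring is still seated. Going on gently to the stop.

```bash
python3 -m handwheel '[[[0,0,0],[0,-0.2,-1.2],0],[[0,0,0],[0,-0.2,-1.2],0],[[0,0,0],[0,-0.2,-1.2],0],[[0,0,0],[0,0,0],0],[[0,0,0],[0,0,0],0],[[0,0,0],[0,0,0],0],[[0,0,0],[0,0,0],0],[[0,0,0],[0,0,0],0],[[0,0,0],[0,0,0],0],[[0,0,0],[0,0,0],0]]'; python3 st.py
```

```text
t: 11.28
ee_pos: [608.3, -66.2, 160.4]
orientation: [2.168, 1.655, 0.41]
ft_force: [1.7, -2.8, -1.5]
width: 19.3
q [-0.09  0.37  2.03 -0.31  0.27 -1.12]
stand xys -1.4 98.3 56.4 F [ 1.7 -2.8 -1.5] along -2.5 w 19.3
```

```bash
python3 -m handwheel '[[[0,0,0],[0,-0.3,-2.5],0],[[0,0,0],[0,-0.3,-2.5],0],[[0,0,0],[0,-0.1,-1],0],[[0,0,0],[0,0,0],0],[[0,0,0],[0,0,0],0],[[0,0,0],[0,0,0],0],[[0,0,0],[0,0,0],0],[[0,0,0],[0,0,0],0],[[0,0,0],[0,0,0],0],[[0,0,0],[0,0,0],0]]'; python3 st.py
```

```text
t: 12.12
ee_pos: [606.2, -65.7, 162.7]
orientation: [2.171, 1.655, 0.41]
ft_force: [3.3, -2.6, -5.5]
width: 19.9
q [-0.09  0.36  2.03 -0.3   0.28 -1.12]
stand xys -2.0 98.2 59.6 F [ 3.3 -2.6 -5.5] along -6.8 w 19.9
```

```bash
python3 -m handwheel '[[[0,0,0],[0,0,0],0.6],[[0,0,0],[0,0,0],0.6],[[0,0,0],[0,0,0],0.6],[[0,0,0],[0,0,0],0.6],[[0,0,0],[0,0,0],0.6],[[0,0,0],[0,0,0],0.6],[[0,0,0],[0,-1,-10],0.6],[[0,0,0],[0,-1,-12],0.6],[[0,0,0],[0,-1,-12],0.6],[[0,0,0],[0,-1,-12],0.6]]'
python3 - <<'E'
import st
from kin import *
plan(Rtilt(29),SP(0,0,130),10)
p=im('wrist','w5.png'); find(p,'lifter_grip');find(p,'base_plate');find(p,'nest');find(p,'ring')
p=im('scene','s5.png'); find(p,'lifter_grip');find(p,'base_plate');find(p,'nest');find(p,'ring')
E
```

```text
t: 12.95
ee_pos: [579.1, -57.9, 203.3]
orientation: [2.173, 1.658, 0.407]
ft_force: [0.6, -0.4, 0.3]
width: 53.0
q [-0.08  0.25  2.06 -0.25  0.36 -1.17]
stand xys -1.7 98.7 109.0 F [ 0.6 -0.4  0.3] along -0.2 w 53.0
total turn [-0.027  0.001 -0.006] shift(tool) [-98.8  -0.5 -20.9]
per row x10 [-0.0027  0.0001 -0.0006] [-9.88 -0.05 -2.1 ]
path [[576.0, -67.0, 205.0], [568.0, -86.0, 209.0], [561.0, -104.0, 212.0], [554.0, -123.0, 216.0], [547.0, -141.0, 220.0]] [543.0, -151.0, 221.0]
base_plate 0.64 [ 588.2 -159.7  151. ] [171. 239.]
nest 0.55 [ 588.3 -163.1  149. ] [167. 237.]
ring 0.94 [677.9 -11.2  22.8] [383. 174.]
ring 0.76 [ 650.1 -328.8   23.7] [102. 214.]
lifter_grip 0.61 [605.  -61.8 168.8] [307. 201.]
lifter_grip 0.29 [ 612.2 -174.5  118.5] [273. 208.]
base_plate 0.61 [ 588.  -164.   153.4] [278. 195.]
nest 0.93 [ 616.1 -171.   118.3] [273. 209.]
ring 0.66 [ 615.3 -169.5  116.2] [274. 209.]
ring 0.59 [576.5  -6.3  22.8] [327. 237.]
ring 0.59 [ 645.1 -328.2   23.6] [228. 226.]
```

View pics/w5.png

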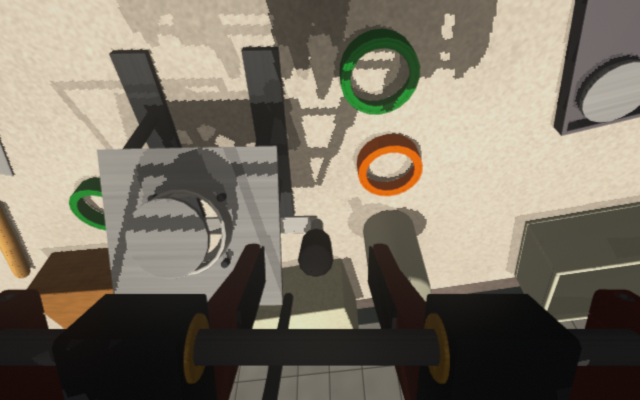

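Lifter and base stay up: base disc at (171,237), grip at (315,250). Now over to the ring axis.

```bash
python3 -m handwheel '[[[-0.0027,0,-0.0006],[-10,0,-2.1],0.9],[[-0.0027,0,-0.0006],[-10,0,-2.1],0.9],[[-0.0027,0,-0.0006],[-10,0,-2.1],0.9],[[-0.0027,0,-0.0006],[-10,0,-2.1],0.9],[[-0.0027,0,-0.0006],[-10,0,-2.1],0.9],[[-0.0027,0,-0.0006],[-10,0,-2.1],0.9],[[-0.0027,0,-0.0006],[-10,0,-2.1],0.9],[[-0.0027,0,-0.0006],[-10,0,-2.1],0.9],[[-0.0027,0,-0.0006],[-10,0,-2.1],0.9],[[-0.0027,0,-0.0006],[-10,0,-2.1],0.9]]'
python3 - <<'E'
import st
from kin import *
from fit import draw
plan(Rtilt(29),SP(0,0,75),10)
n,dx,yd,ax=stand()
p=im('wrist'); find(p,'base_plate');find(p,'nest')
t=np.linspace(0,6.3,60)
I=cv2.resize(p['pixels'][:,:,::-1],None,fx=2,fy=2,interpolation=cv2.INTER_CUBIC)
for r,s,c in((28,47,(0,0,255)),(33,22,(0,255,255)),(33,0,(0,255,0))):
    cv2.polylines(I,[np.round(2*px(p,[SP(r*np.cos(a),r*np.sin(a),s) for a in t])).astype(np.int32)],True,c,1,cv2.LINE_AA)
cv2.imwrite('pics/w6.png',I[200:760,240:1040])
p=im('scene'); find(p,'base_plate')
I=cv2.resize(p['pixels'][:,:,::-1],None,fx=4,fy=4,interpolation=cv2.INTER_CUBIC)
for r,s,c in((28,47,(0,0,255)),(33,22,(0,255,255)),(33,0,(0,255,0))):
    cv2.polylines(I,[np.round(4*px(p,[SP(r*np.cos(a),r*np.sin(a),s) for a in t])).astype(np.int32)],True,c,1,cv2.LINE_AA)
cv2.imwrite('pics/s6.png',I[480:1060,900:1400])
E
```

```text
t: 14.28
ee_pos: [543.1, -154.7, 216.1]
orientation: [2.15, 1.656, 0.42]
ft_force: [-0.6, -0.1, 0.1]
width: 78.9
q [-0.31  0.2   2.11  0.07  0.34 -1.69]
stand xys -2.4 -4.1 125.1 F [-0.6 -0.1  0.1] along 0.4 w 78.9
[ 6.15334818e+02 -1.69811797e+02 -2.61494587e-01  2.19784517e+01]
total turn [-0.007  0.     0.004] shift(tool) [ 4.   7.9 49.5]
per row x10 [-0.0007  0.      0.0004] [0.41 0.78 4.95]
path [[546.0, -155.0, 212.0], [552.0, -156.0, 204.0], [558.0, -157.0, 196.0], [565.0, -157.0, 188.0], [571.0, -158.0, 180.0]] [574.0, -159.0, 176.0]
base_plate 0.97 [ 587.7 -163.6  149. ] [318. 229.]
base_plate 0.7 [607.2 -60.3 170.1] [307. 201.]
base_plate 0.6 [ 584.5 -162.8  151.9] [279. 195.]
```

View pics/w6.png

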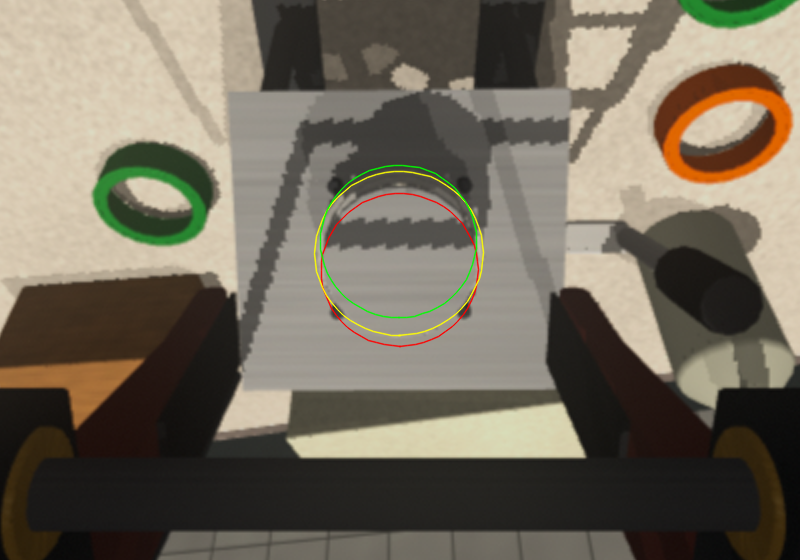

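View pics/s6.png

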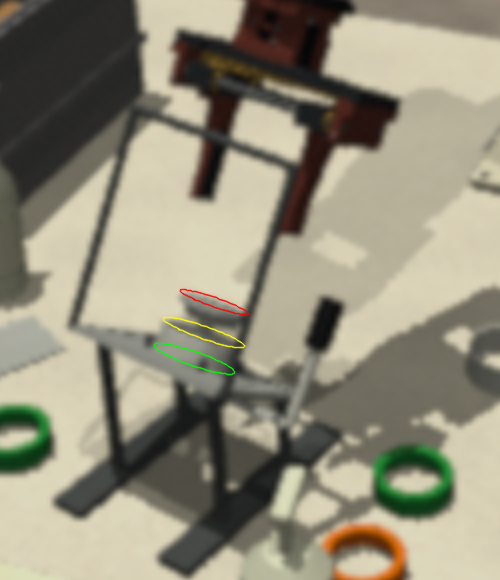

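Model circles match the raised disc in both views (base at wrist px (318,229)). Descending along the axis.

```bash
python3 -m handwheel '[[[0,0,0],[0.4,0.8,5],0.9],[[0,0,0],[0.4,0.8,5],0.9],[[0,0,0],[0.4,0.8,5],0.9],[[0,0,0],[0.4,0.8,5],0.9],[[0,0,0],[0.4,0.8,5],0.9],[[0,0,0],[0.4,0.8,5],0.9],[[0,0,0],[0.4,0.8,5],0.9],[[0,0,0],[0.4,0.8,5],0.9],[[0,0,0],[0.4,0.8,5],0.9],[[0,0,0],[0.4,0.8,5],0.9]]'
python3 - <<'E'
import st
from kin import *
plan(Rtilt(29),SP(0,0,44.5),10)
p=im('wrist','w7.png'); find(p,'base_plate')
E
```

```text
t: 15.37
ee_pos: [578.4, -156.0, 171.0]
orientation: [2.148, 1.66, 0.42]
ft_force: [0.3, -0.2, 0.1]
width: 79.1
q [-0.29  0.33  2.07  0.06  0.25 -1.66]
stand xys -0.1 3.8 68.4 F [ 0.3 -0.2  0.1] along -0.1 w 79.1
total turn [-0.008 -0.001  0.006] shift(tool) [-3.9  2.7 23.8]
per row x10 [-0.0008 -0.0001  0.0006] [-0.39  0.26  2.38]
path [[580.0, -157.0, 169.0], [582.0, -158.0, 165.0], [585.0, -160.0, 161.0], [587.0, -161.0, 157.0], [589.0, -162.0, 153.0]] [591.0, -163.0, 151.0]
base_plate 0.8 [ 586.  -163.1  150.1] [304. 249.]
```

View pics/w7.png

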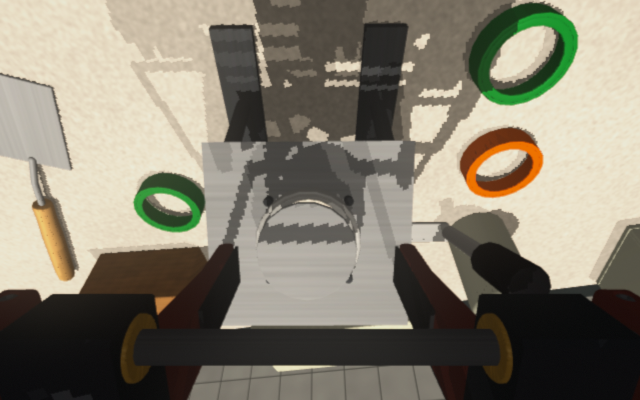

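```bash
python3 -m handwheel '[[[-0.0008,0,0.0006],[-0.4,0.3,2.4],0.9],[[-0.0008,0,0.0006],[-0.4,0.3,2.4],0.9],[[-0.0008,0,0.0006],[-0.4,0.3,2.4],0.9],[[-0.0008,0,0.0006],[-0.4,0.3,2.4],0.9],[[-0.0008,0,0.0006],[-0.4,0.3,2.4],0.9],[[-0.0008,0,0.0006],[-0.4,0.3,2.4],0.9],[[-0.0008,0,0.0006],[-0.4,0.3,2.4],0.9],[[-0.0008,0,0.0006],[-0.4,0.3,2.4],0.9],[[0,0,0],[0,0,0],0.9],[[0,0,0],[0,0,0],0.9]]'
python3 - <<'E'
import st
from kin import *
plan(Rtilt(29),SP(0,0,44.5),5)
p=im('wrist','w8.png'); find(p,'base_plate')
p=im('scene')
cv2.imwrite('pics/s8.png',cv2.resize(p['pixels'][120:265,225:350,::-1],None,fx=4,fy=4))
E
```

```text
t: 16.3
ee_pos: [589.4, -162.8, 153.9]
orientation: [2.149, 1.651, 0.427]
ft_force: [-0.1, -0.1, -0.1]
width: 79.1
q [-0.3   0.38  2.05  0.09  0.21 -1.69]
stand xys 0.3 0.0 47.2 F [-0.1 -0.1 -0.1] along -0.0 w 79.1
total turn [-0.001 -0.001  0.001] shift(tool) [-0.   0.   2.8]
per row x5 [-0.0002 -0.0002  0.0001] [-0.01  0.    0.55]
path [[590.0, -163.0, 153.0], [590.0, -163.0, 153.0], [590.0, -163.0, 152.0], [590.0, -163.0, 152.0], [591.0, -163.0, 151.0]] [591.0, -163.0, 151.0]
base_plate 0.9 [ 587.6 -161.5  150.5] [315. 264.]
```

View pics/w8.png

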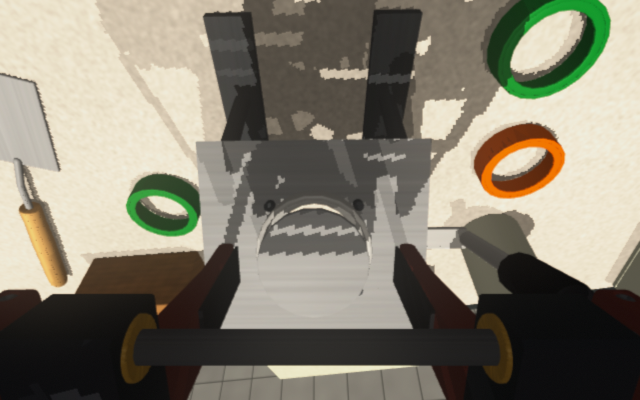

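View pics/s8.png

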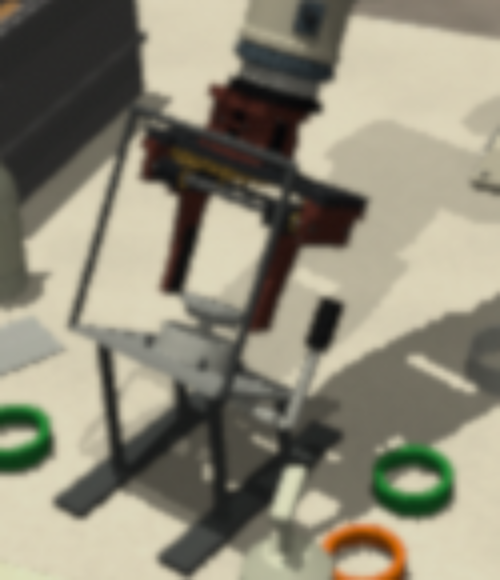

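Fingers straddle the disc, which is at (315,262) in the wrist view. Down about 3 mm more, then close.

```bash
python3 -m handwheel '[[[0,0,0],[0,-0.5,1.2],0.9],[[0,0,0],[0,-0.5,1.2],0.9],[[0,0,0],[0,0,0],0.9],[[0,0,0],[0,0,0],0],[[0,0,0],[0,0,0],0],[[0,0,0],[0,0,0],0],[[0,0,0],[0,0,0],0],[[0,0,0],[0,0,0],0],[[0,0,0],[0,0,0],0],[[0,0,0],[0,0,0],0]]'
python3 - <<'E'
import st
from kin import *
o=ctrl.get_obs();T=R.from_rotvec(o['orientation']).as_matrix().T; print('axis in tool',(T@stand()[3]).round(3))
E
```

```text
t: 17.28
ee_pos: [589.7, -162.8, 151.7]
orientation: [2.148, 1.65, 0.428]
ft_force: [-0.3, 0.1, -0.4]
width: 54.5
q [-0.3   0.38  2.05  0.1   0.2  -1.7 ]
stand xys -0.7 0.1 45.3 F [-0.3  0.1 -0.4] along -0.1 w 54.5
axis in tool [ 0.001 -0.104 -0.995]
```

```bash
python3 -m handwheel '[[[0,0,0],[0,-0.2,-2],0],[[0,0,0],[0,-0.4,-4],0],[[0,0,0],[0,-0.5,-5],0],[[0,0,0],[0,-0.5,-5],0],[[0,0,0],[0,-0.5,-5],0],[[0,0,0],[0,-0.5,-5],0],[[0,0,0],[0,-0.5,-5],0],[[0,0,0],[0,-0.5,-5],0],[[0,0,0],[0,-0.5,-5],0],[[0,0,0],[0,-0.5,-5],0]]'
python3 - <<'E'
import st
from kin import *
p=im('wrist','w9.png'); find(p,'base_plate');find(p,'ring')
p=im('scene'); find(p,'base_plate');find(p,'nest')
cv2.imwrite('pics/s9.png',cv2.resize(p['pixels'][120:265,225:350,::-1],None,fx=4,fy=4))
E
```

```text
t: 18.12
ee_pos: [561.0, -155.1, 193.1]
orientation: [2.149, 1.651, 0.427]
ft_force: [-0.1, -0.1, -1.1]
width: 54.8
q [-0.3   0.27  2.09  0.07  0.28 -1.68]
stand xys -1.4 0.1 96.3 F [-0.1 -0.1 -1.1] along -0.9 w 54.8
base_plate 0.57 [ 559.9 -154.   190.3] [315. 265.]
ring 0.96 [ 648.5 -325.5   20. ] [186. 206.]
ring 0.94 [576.1  -1.7  19.9] [507.  68.]
ring 0.58 [681.1  -8.2  20.5] [487. 170.]
base_plate 0.72 [ 616.3 -171.8  117.5] [273. 209.]
base_plate 0.39 [399.3  21.4   0. ] [351. 213.]
nest 0.79 [ 616.5 -169.1  119.4] [273. 209.]
```

View pics/w9.png

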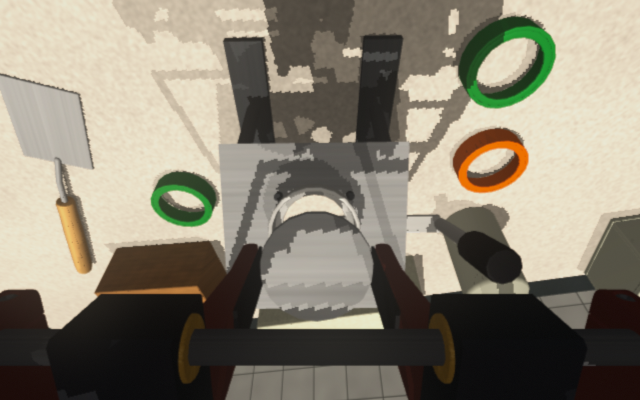

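View pics/s9.png

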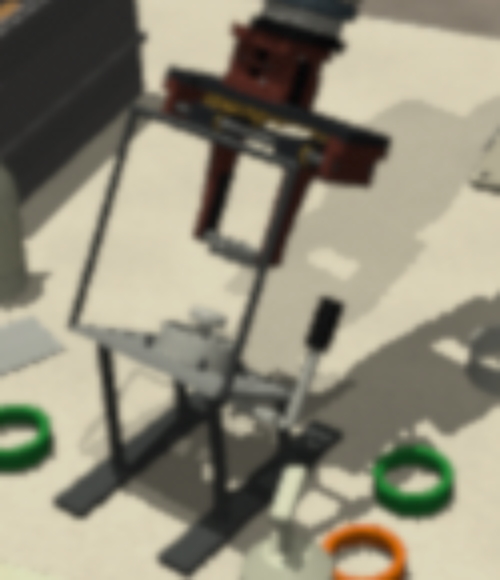

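Base is held between the fingers at (315,262). The ring is still seated and the lifter head shows inside it. Retreating along the axis.

```bash
python3 -m handwheel '[[[0,0,0],[0,-1,-9],0],[[0,0,0],[0,-1,-9],0],[[0,0,0],[0,-1,-9],0],[[0,0,0],[0,-1,-9],0],[[0,0,0],[0,-1,-9],0],[[0,0,0],[0,-1,-9],0],[[0,0,0],[0,-1,-9],0],[[0,0,0],[0,-1,-9],0],[[0,0,0],[0,-1,-9],0],[[0,0,0],[0,-1,-9],0]]'
python3 - <<'E'
import st
from kin import *
p=im('wrist','w10.png');find(p,'ring')
Rt=Rtilt(-6)
print(ik(Rt,np.array([470,220,15]),[.4,.3,1.8,0,1,-1.2]))
plan(Rt,[470,60,260],14)
plan(Rt,[470,220,130],20)
p=im('top'); find(p,'tray_empty'); find(p,'ring',5); print(px(p,[[470,220,4],[470+67,220+68,16],[470-67,220-68,16]]).round())
cv2.imwrite('pics/t10.png',cv2.resize(p['pixels'][120:300,200:420,::-1],None,fx=3.5,fy=3.2))
E
```

```text
t: 19.25
ee_pos: [505.2, -140.3, 272.5]
orientation: [2.151, 1.653, 0.425]
ft_force: [-0.1, -0.5, -0.2]
width: 54.9
q [-0.31  0.04  2.13  0.05  0.47 -1.66]
stand xys -3.1 0.0 194.4 F [-0.1 -0.5 -0.2] along -0.2 w 54.9
ring 0.87 [575.2   0.7  18.8] [459.  88.]
ring 0.8 [679.   -7.8  22.5] [451. 166.]
ring 0.77 [ 647.2 -326.2   23.5] [210. 196.]
(array([ 0.37701133,  0.64655651,  1.9031188 ,  0.09942036,  0.67853274,
       -1.01241591]), np.float64(5.372629746314994e-13))
total turn [ 0.609 -0.001  0.001] shift(tool) [184.5 -81.8 -29.9]
per row x14 [ 0.0435 -0.0001  0.0001] [13.18 -6.31 -0.43]
path [[504.0, -126.0, 271.0], [499.0, -98.0, 266.0], [494.0, -69.0, 263.0], [489.0, -41.0, 260.0], [483.0, -12.0, 259.0], [478.0, 17.0, 258.0], [473.0, 46.0, 259.0]] [470.0, 60.0, 260.0]
total turn [ 0.609 -0.001  0.001] shift(tool) [ 339.1 -180.7   64.2]
per row x20 [ 0.0305 -0.      0.0001] [16.95 -7.87  5.73]
path [[506.0, -123.0, 264.0], [505.0, -53.0, 231.0], [500.0, 19.0, 199.0], [492.0, 91.0, 171.0], [480.0, 165.0, 146.0]] [470.0, 220.0, 130.0]
tray_empty 0.67 [467.1 220.6   5.6] [242. 237.]
ring 0.65 [677.1  -9.7  25.6] [316. 176.]
ring 0.49 [575.   -2.6  20. ] [312. 206.]
ring 0.49 [ 641.5 -331.5   23.1] [413. 191.]
[[242. 236.]
 [223. 214.]
 [261. 257.]]
```

View pics/t10.png

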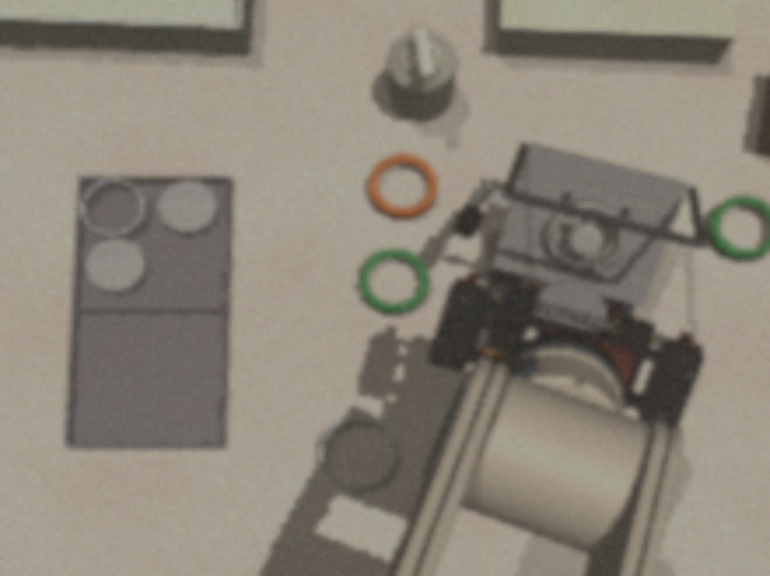

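View pics/w10.png

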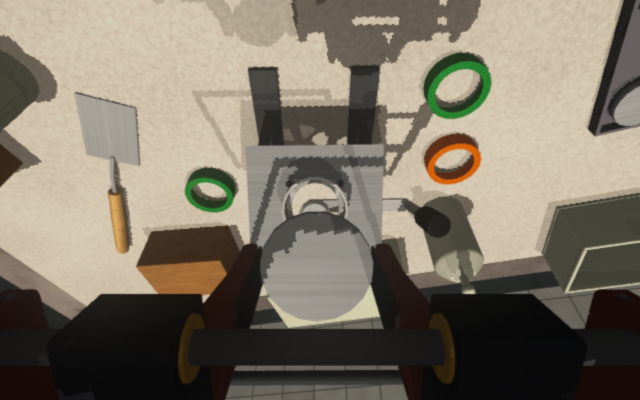

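```bash
python3 -m handwheel '[[[0.0305,0,0],[17,-7.9,5.7],0],[[0.0305,0,0],[17,-7.9,5.7],0],[[0.0305,0,0],[17,-7.9,5.7],0],[[0.0305,0,0],[17,-7.9,5.7],0],[[0.0305,0,0],[17,-7.9,5.7],0],[[0.0305,0,0],[17,-7.9,5.7],0],[[0.0305,0,0],[17,-7.9,5.7],0],[[0.0305,0,0],[17,-7.9,5.7],0],[[0.0305,0,0],[17,-7.9,5.7],0],[[0.0305,0,0],[17,-7.9,5.7],0]]'
python3 - <<'E'
import st
from kin import *
plan(Rtilt(-6),[470,220,120],12)
E
```

```text
t: 20.33
ee_pos: [498.0, 42.3, 182.2]
orientation: [2.379, 1.818, 0.159]
ft_force: [0.1, 0.5, 0.4]
width: 54.7
q [ 0.1   0.25  2.05 -0.11  0.68 -1.13]
stand xys -99.2 174.5 151.5 F [0.1 0.5 0.4] along 0.3 w 54.7
total turn [ 0.283  0.003 -0.005] shift(tool) [164.3 -83.6  47.6]
per row x12 [ 0.0236  0.0003 -0.0004] [13.7  -6.38  4.87]
path [[496.0, 57.0, 176.0], [493.0, 86.0, 165.0], [489.0, 116.0, 154.0], [484.0, 145.0, 143.0], [479.0, 175.0, 134.0], [473.0, 205.0, 124.0]] [470.0, 220.0, 120.0]
```

```bash
python3 -m handwheel '[[[0.027,0,0],[15.5,-7.3,5.2],0],[[0.027,0,0],[15.5,-7.3,5.2],0],[[0.027,0,0],[15.5,-7.3,5.2],0],[[0.027,0,0],[15.5,-7.3,5.2],0],[[0.027,0,0],[15.5,-7.3,5.2],0],[[0.027,0,0],[15.5,-7.3,5.2],0],[[0.027,0,0],[15.5,-7.3,5.2],0],[[0.027,0,0],[15.5,-7.3,5.2],0],[[0.027,0,0],[15.5,-7.3,5.2],0],[[0.027,0,0],[15.5,-7.3,5.2],0]]'
python3 - <<'E'
import st
from kin import *
plan(Rtilt(-6),[470,220,50],10)
p=im('wrist','w11.png');find(p,'base_plate');find(p,'tray_empty')
p=im('scene');find(p,'base_plate');find(p,'tray_empty')
cv2.imwrite('pics/s11.png',cv2.resize(p['pixels'][140:300,350:490,::-1],None,fx=4,fy=3.6))
E
```

```text
t: 21.17
ee_pos: [468.8, 219.8, 114.2]
orientation: [-2.425, -1.854, 0.119]
ft_force: [0.2, 0.1, -0.7]
width: 54.7
q [ 0.38  0.48  1.88  0.08  0.88 -0.98]
stand xys -198.9 338.5 138.3 F [ 0.2  0.1 -0.7] along -0.7 w 54.7
total turn [-0.012  0.009 -0.005] shift(tool) [ 1.1  8.5 63.6]
per row x10 [-0.0012  0.0009 -0.0005] [0.08 0.82 6.37]
path [[469.0, 220.0, 108.0], [469.0, 220.0, 95.0], [469.0, 220.0, 82.0], [470.0, 220.0, 69.0], [470.0, 220.0, 56.0]] [470.0, 220.0, 50.0]
base_plate 0.68 [465.6 222.8 112.7] [317. 264.]
tray_empty 0.68 [477.4 224.1   9. ] [323. 234.]
base_plate 0.73 [ 578.5 -163.6  298.2] [277. 153.]
base_plate 0.53 [465.6 220.6 116.6] [408. 210.]
tray_empty 0.94 [469.8 218.9   1.8] [402. 238.]
```

View pics/w11.png

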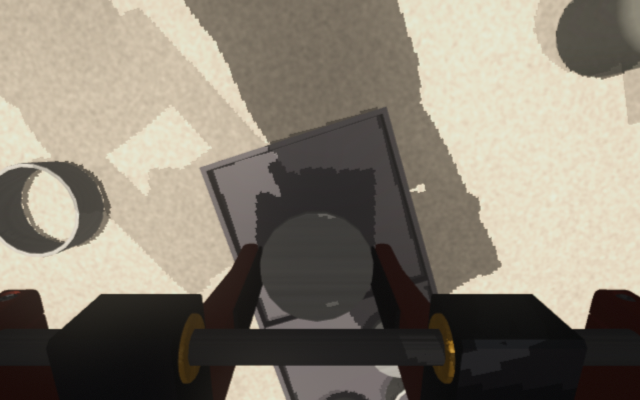

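View pics/s11.png

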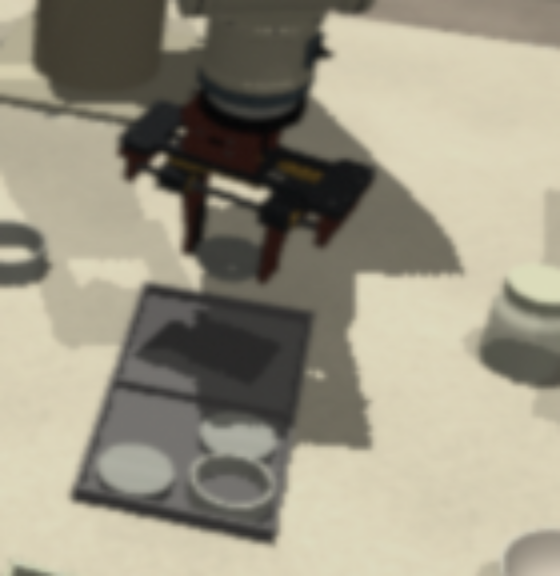

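The base sits level over the empty compartment (scene px (408,210)). Descending.

```bash
python3 -m handwheel '[[[-0.001,0.001,0],[0.1,0.8,7],0],[[-0.001,0.001,0],[0.1,0.8,7],0],[[-0.001,0.001,0],[0.1,0.8,7],0],[[-0.001,0.001,0],[0.1,0.8,7],0],[[-0.001,0.001,0],[0.1,0.8,7],0],[[-0.001,0.001,0],[0.1,0.8,7],0],[[-0.001,0.001,0],[0.1,0.8,7],0],[[-0.001,0.001,0],[0.1,0.8,6],0],[[-0.001,0.001,0],[0.1,0.8,5],0],[[-0.001,0.001,0],[0.1,0.8,4],0]]'
python3 - <<'E'
import st
from kin import *
plan(Rtilt(-6),[470,220,18],8)
p=im('wrist','w12.png');find(p,'base_plate')
p=im('scene');find(p,'base_plate',4)
cv2.imwrite('pics/s12.png',cv2.resize(p['pixels'][160:280,360:460,::-1],None,fx=6,fy=5))
E
```

```text
t: 22.3
ee_pos: [470.7, 216.2, 45.2]
orientation: [-2.434, -1.853, 0.09]
ft_force: [-0.1, 0.4, -0.7]
width: 54.9
q [ 0.37  0.59  1.91  0.09  0.72 -1.  ]
stand xys -236.2 335.5 80.2 F [-0.1  0.4 -0.7] along -0.4 w 54.9
total turn [ 0.004 -0.003 -0.008] shift(tool) [ 3.4  1.  27.2]
per row x8 [ 0.0005 -0.0004 -0.001 ] [0.43 0.14 3.4 ]
path [[471.0, 217.0, 42.0], [471.0, 217.0, 38.0], [470.0, 218.0, 35.0], [470.0, 218.0, 32.0], [470.0, 219.0, 28.0], [470.0, 219.0, 25.0], [470.0, 220.0, 21.0], [470.0, 220.0, 18.0]] [470.0, 220.0, 18.0]
base_plate 0.64 [464.5 218.2  45. ] [314. 260.]
base_plate 0.56 [464.9 215.1  43.5] [403. 227.]
```

View pics/s12.png

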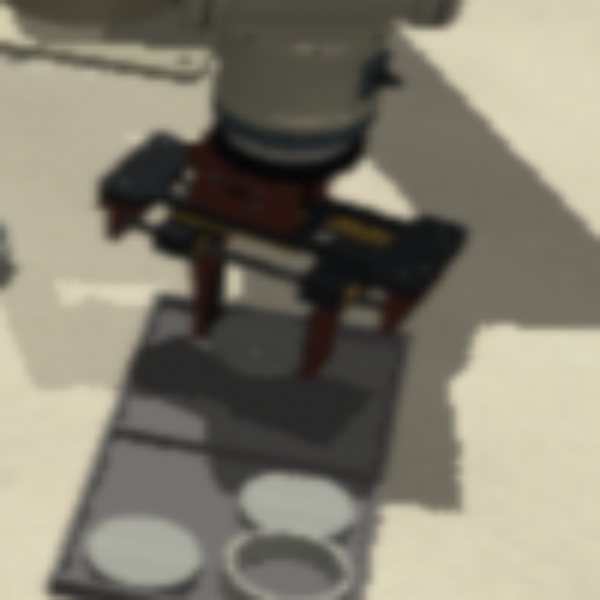

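```bash
python3 -m handwheel '[[[0,0,0],[0.2,0.1,4],0],[[0,0,0],[0.2,0.1,4],0],[[0,0,0],[0.2,0.1,4],0],[[0,0,0],[0.2,0.1,3],0],[[0,0,0],[0.2,0.1,3],0],[[0,0,0],[0.2,0.1,2],0],[[0,0,0],[0,0,2],0],[[0,0,0],[0,0,1],0],[[0,0,0],[0,0,0],0],[[0,0,0],[0,0,0],0]]'; python3 st.py
```

```text
t: 23.33
ee_pos: [470.6, 218.7, 21.8]
orientation: [-2.434, -1.854, 0.086]
ft_force: [0.4, 0.1, 0.3]
width: 54.9
q [ 0.38  0.63  1.91  0.1   0.67 -1.01]
stand xys -250.3 337.9 61.5 F [0.4 0.1 0.3] along 0.1 w 54.9
```

```bash
python3 -m handwheel '[[[0,0,0],[0,0,2],0],[[0,0,0],[0,0,2],0],[[0,0,0],[0,0,1],0],[[0,0,0],[0,0,0],0],[[0,0,0],[0,0,0],0],[[0,0,0],[0,0,0],0],[[0,0,0],[0,0,0],0],[[0,0,0],[0,0,0],0],[[0,0,0],[0,0,0],0],[[0,0,0],[0,0,0],0]]'; python3 - <<'E'
import st
from h import *
p=im('wrist','w13.png');find(p,'base_plate')
p=im('scene');find(p,'base_plate',4)
E
```

```text
t: 24.17
ee_pos: [470.9, 219.0, 17.8]
orientation: [-2.435, -1.854, 0.084]
ft_force: [0.1, -0.1, 1.1]
width: 55.2
q [ 0.38  0.64  1.91  0.1   0.67 -1.01]
stand xys -252.4 338.3 58.0 F [ 0.1 -0.1  1.1] along 0.8 w 55.2
base_plate 0.92 [464.9 220.1  14. ] [312. 258.]
base_plate 0.55 [461.9 219.6  15.7] [403. 233.]
```

View pics/w13.png

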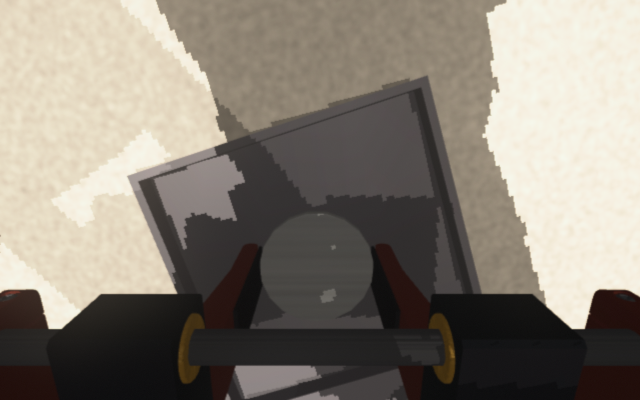

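```bash
python3 -m handwheel '[[[0,0,0],[0,0,1.2],0],[[0,0,0],[0,0,1.2],0],[[0,0,0],[0,0,0],0],[[0,0,0],[0,0,0],0],[[0,0,0],[0,0,0],0],[[0,0,0],[0,0,0],0],[[0,0,0],[0,0,0],0],[[0,0,0],[0,0,0],0],[[0,0,0],[0,0,0],0],[[0,0,0],[0,0,0],0]]'; python3 st.py
```

```text
t: 25.2
ee_pos: [471.4, 219.1, 17.7]
orientation: [-2.434, -1.855, 0.083]
ft_force: [-1.0, -0.1, 1.5]
width: 54.9
q [ 0.38  0.64  1.91  0.1   0.67 -1.01]
stand xys -252.1 338.5 57.8 F [-1.  -0.1  1.5] along 1.8 w 54.9
```

```bash
python3 -m handwheel '[[[0,0,0],[0,0,2.5],0],[[0,0,0],[0,0,2.5],0],[[0,0,0],[0,0,0],0],[[0,0,0],[0,0,0],0],[[0,0,0],[0,0,0],0],[[0,0,0],[0,0,0],0],[[0,0,0],[0,0,0],0],[[0,0,0],[0,0,0],0],[[0,0,0],[0,0,0],0],[[0,0,0],[0,0,0],0]]'; python3 st.py
```

```text
t: 26.03
ee_pos: [471.9, 219.2, 16.0]
orientation: [-2.434, -1.856, 0.082]
ft_force: [-0.0, -0.5, 2.2]
width: 54.8
q [ 0.38  0.64  1.91  0.1   0.66 -1.01]
stand xys -252.6 338.7 56.1 F [-0.  -0.5  2.2] along 1.8 w 54.8
```

```bash
python3 -m handwheel '[[[0,0,0],[0,0,2.2],0],[[0,0,0],[0,0,2.2],0],[[0,0,0],[0,0,0],0],[[0,0,0],[0,0,0],0],[[0,0,0],[0,0,0],0],[[0,0,0],[0,0,0],0],[[0,0,0],[0,0,0],0],[[0,0,0],[0,0,0],0],[[0,0,0],[0,0,0],0],[[0,0,0],[0,0,0],0]]'; python3 - <<'E'
import st
from h import *
p=im('wrist');find(p,'base_plate')
p=im('scene','s14.png');find(p,'base_plate',4)
cv2.imwrite('pics/s14.png',cv2.resize(p['pixels'][160:280,360:460,::-1],None,fx=6,fy=5,interpolation=cv2.INTER_CUBIC))
E
```

```text
t: 26.87
ee_pos: [472.1, 219.1, 15.0]
orientation: [-2.433, -1.857, 0.082]
ft_force: [-0.4, -1.2, 3.6]
width: 54.5
q [ 0.38  0.65  1.91  0.1   0.66 -1.01]
stand xys -253.1 338.7 55.1 F [-0.4 -1.2  3.6] along 3.0 w 54.5
base_plate 0.88 [466.  223.4  13.9] [318. 258.]
base_plate 0.64 [463.7 220.2  21.8] [404. 232.]
```

View pics/s14.png

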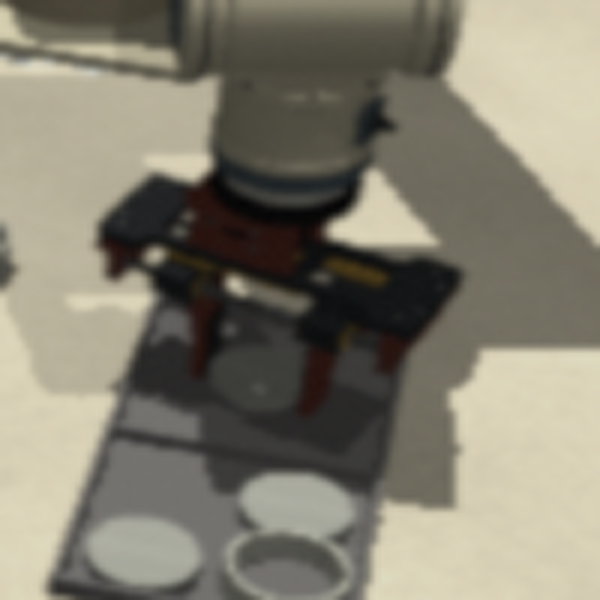

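The base is on the floor: upward force has climbed to 3.6 N with the TCP at z = 15. Opening, then rising.

```bash
python3 -m handwheel '[[[0,0,0],[0,0,0],0.7],[[0,0,0],[0,0,0],0.85],[[0,0,0],[0,0,0],0.85],[[0,0,0],[0,0,0],0.85],[[0,0,0],[0,0,0],0.85],[[0,0,0],[0,0,0],0.85],[[0,0,0],[0,0,0],0.85],[[0,0,0],[0,0,0],0.85],[[0,0,0],[0,0,0],0.85],[[0,0,0],[0,0,0],0.85]]'; python3 st.py
python3 -m handwheel '[[[0,0,0],[0,0,-3],0.85],[[0,0,0],[0,0,-6],0.85],[[0,0,0],[0,0,-10],0.85],[[0,0,0],[0,0,-12],0.85],[[0,0,0],[0,0,-14],0.85],[[0,0,0],[0,0,-14],0.85],[[0,0,0],[0,0,-14],0.85],[[0,0,0],[0,0,-14],0.85],[[0,0,0],[0,0,-14],0.85],[[0,0,0],[0,0,-14],0.85]]'
python3 - <<'E'
import st
from h import *
p=im('wrist','w15.png');find(p,'base_plate');find(p,'ring');find(p,'nest')
p=im('scene');find(p,'base_plate',4);find(p,'tray_empty');find(p,'nest')
cv2.imwrite('pics/s15.png',cv2.resize(p['pixels'][100:290,190:490,::-1],None,fx=2.6,fy=2.6,interpolation=cv2.INTER_CUBIC))
p=im('top');find(p,'base_plate',4);find(p,'ring',4);find(p,'tray_empty')
E
```

```text
t: 27.9
ee_pos: [471.8, 219.2, 14.5]
orientation: [-2.433, -1.857, 0.082]
ft_force: [-0.8, 0.6, 0.3]
width: 74.3
q [ 0.38  0.65  1.91  0.1   0.66 -1.01]
stand xys -253.5 338.6 54.9 F [-0.8  0.6  0.3] along 0.8 w 74.3
t: 28.73
ee_pos: [481.6, 214.6, 138.2]
orientation: [-2.433, -1.857, 0.087]
ft_force: [0.4, 0.8, -0.3]
width: 74.3
q [ 0.36  0.44  1.86  0.08  0.91 -0.99]
stand xys -174.0 336.8 150.1 F [ 0.4  0.8 -0.3] along -0.4 w 74.3
base_plate 0.77 [468.2 223.1  17.2] [319. 200.]
base_plate 0.49 [464.8 220.5  18.2] [404. 233.]
tray_empty 0.83 [472.7 219.5   0. ] [402. 239.]
nest 0.78 [ 615.  -168.4  117.1] [274. 209.]
base_plate 0.48 [ 575.4 -165.5  290.9] [373. 189.]
ring 0.67 [ 614.7 -170.4  116.6] [367. 190.]
ring 0.61 [679.3  -6.3  22.2] [315. 176.]
ring 0.55 [575.   -2.5  19.9] [312. 206.]
ring 0.54 [ 644.7 -328.5   22.6] [412. 190.]
tray_empty 0.93 [468.5 224.5   5.4] [241. 237.]
```

View pics/w15.png

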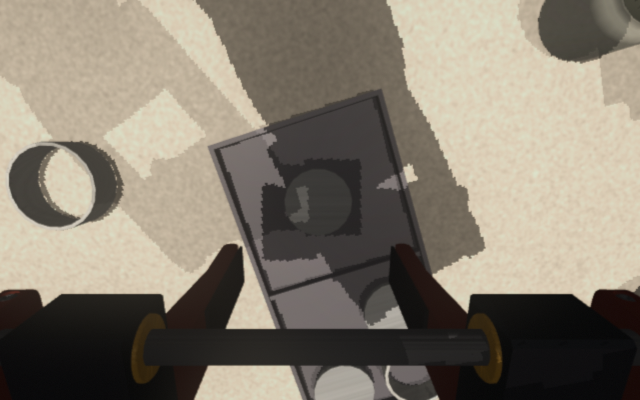

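View pics/s15.png

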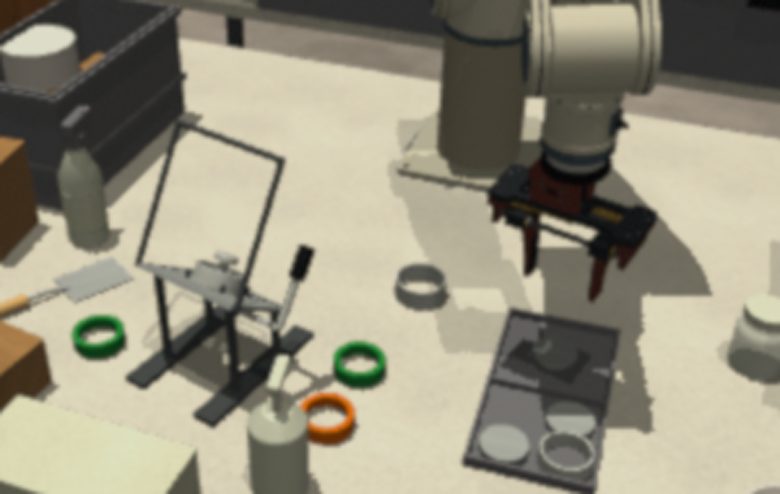

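The base lies in the empty compartment: wrist px (319,200), about (466,221) mm, where the tray centre is about (470,221). The ring is seated at (615,-170), the bystanders look untouched and the gripper is clear. Letting the arm settle, then handing in.

```bash
python3 -m handwheel '[[[0,0,0],[0,0,-5],0.85],[[0,0,0],[0,0,0],0.85],[[0,0,0],[0,0,0],0.85],[[0,0,0],[0,0,0],0.85],[[0,0,0],[0,0,0],0.85],[[0,0,0],[0,0,0],0.85],[[0,0,0],[0,0,0],0.85],[[0,0,0],[0,0,0],0.85],[[0,0,0],[0,0,0],0.85],[[0,0,0],[0,0,0],0.85]]'
python3 - <<'E'
from h import *
for n in('scene','top'):
    p=ctrl.get_image(n)
    for q in ('spray','pump','jar','spatula'): find(p,q,1)
print(ctrl.close_job())
E
```

```text
t: 30.17
ee_pos: [481.4, 214.4, 140.7]
orientation: [-2.432, -1.856, 0.091]
ft_force: [0.1, -0.0, 0.8]
width: 74.6
spray 0.75 [ 444.5 -475.2   -0.6] [224. 191.]
pump 0.68 [779.8 -18.4   4.3] [298. 285.]
jar 0.84 [388.4 452.2  -0.5] [478. 240.]
spatula 0.73 [ 6.113e+02 -4.643e+02 -4.000e-01] [201. 217.]
spray 0.7 [ 445.4 -473.8   -2.3] [455. 253.]
pump 0.89 [784.7 -19.6   0. ] [320. 148.]
jar 0.67 [3.787e+02 4.512e+02 3.000e-01] [169. 262.]
the job is handed in; nothing more can be done
None
```

The base now lies in the tray's empty compartment and the job is handed in, at about 30 s of the 59 s allowed. No verdict was reported.

I pulled the lifter up about 45 mm by its grip and let go; it stayed up, with the base clear of the ring. I then gripped the base by its edge, drew it out along the leaning axis and set it down level. The tool leaned 28–29° rather than the full 35°, because joint 5 could not reach 35° there.

What the last checks showed:
- **Base:** it sits at about (466, 221) mm against a compartment centre of about (470, 221), released, with the arm clear above it. I judged it flat and collar down from the pictures and how it was set down; I did not measure its tilt.
- **Base height:** the last two readings were 17–18 mm, about 3 mm above the expected 15. That is within the networks' error, and the other spot readings were scattered.
- **Ring:** still seated, found at about (615, -170, 117) against the nest at (615, -170, 115).
- **Bystanders:** spray bottle, pump bottle and spatula were within 5 mm of where they started. The jar read within 3 mm in the scene view and about 12 mm off in the top view, where it had no starting reading; I take that as camera error, since nothing went near it.
- **Grip width:** it read about 54.5 mm on the 56 mm disc. I did not find out why, and the grip held throughout.

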